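# Change the plate in a drilling fixture

### The arm

A 6-joint arm with a two-finger parallel gripper is mounted at the origin on the work surface. World frame = base frame: x ahead of the robot, y to its left, z up, the work surface at z = 0. Lengths are in mm, angles in degrees, forces in N, time in s.
With the tool pointing down it reaches from about 300 to 850 mm from the base axis. Payload 4.2 kg.
Tool frame: the origin (TCP) lies between the finger pads; the fingertips stand 8 mm ahead of it and the grasp point (between the pads) lies 11 mm behind it; x points along the fingers, y is the direction in which the jaws open and shut, and the axes are right-handed (so a half turn about x gives the same grasp; the last joint's range is limited). The gripper opens to 91 mm and grips with 3 to 60 N. Pads are 32 mm wide; open, the fingers measure 118 mm over their backs; the gripper's body (76 mm by 178 mm) begins 60 mm behind the grasp point.
Start: joints at [62.281, 18.312, 89.639, -0, 72.044, -1.146], TCP at [257.231, 514.271, 221.976] pointing down, gripper open.
Joint ranges: [-177.97, 177.97], [-48.28, 115.42], [12.27, 149.76], [-77.06, 257.06], [2.81, 150.46], [-146.56, 146.56]. Speed limits (degrees/s): [147.25, 147.25, 180, 180, 180, 180].

### API

Orientations are given as [roll, pitch, yaw] about the fixed x, y, z axes, in that order (R = Rz(yaw) Ry(pitch) Rx(roll)).
In Python, from workcell import env gives the robot as it stands.
- The arm moves only by the tool arm_command, never from a script. Its arguments are lists of equal length, an entry for each row: "slide": the shift along the tool's x, y, z in cm, a list of three; "turn": the turn, a rotation vector about the tool's x, y, z in rad, a list of three; "grip": the closure in counts, from 0 (fully open) to 255 (shut). A call has 1 to 20 rows; each row is the pose to reach, as a shift and turn from the pose commanded when the call began, along the tool's axes at that moment; what a row does not reach only later rows make up. A row lasts 1/12 s, in which the tool goes at most 41.7 mm and 7.16 degrees, less where a joint would pass 70% of its speed; a pose out of reach is approached as far as the arm can. A call with a gripper value outside its range is refused whole. The fingers move at their own pace and stop on an object; "newtons" is the grip in N (left out, the last holds). Time passes only in rows, so rows that repeat a pose let the fingers close. It gives the time, the measured TCP pose, the force and the opening at its end, in the units of the state.
- env.state(): the state, without advancing time (a new reading comes with each control period).
- env.grab_frame(name): name is "side" or "top" or "wrist"; returns (picture, depth): 384x512x3 uint8, red, green, blue; 384x512 float32, mm along the optical axis (not along the pixel's ray), 0 where there is no reading.
- env.calibration(name): a dict with "K" (3x3 intrinsics, pixels), "camera_from_world" (4x4, takes a point from world to camera coordinates); the wrist camera has in their place "T_tool_cam" (4x4, takes a point from camera to tool coordinates, whose origin is the TCP and whose axes are the tool frame's). Camera axes: x right, y up, looking along -z (the intrinsics and any distortion apply to the point x, -y, -z); pixel columns grow to the right and rows downward; lengths in mm; the calibration is good to about 2 mm. The wrist camera is an equidistant fisheye: a pixel r from the principal point sees the ray r / f radians off the axis. A picture is of the moment at which its call begins: read the wrist's pose just before it. calibration takes no time and is no camera call.
- env.job_done(): hands the job in, once; it reports no verdict.
Trained networks look in the newest picture that a camera, given by its name, has taken for a name from the list of things; names that differ only in an ending like _2 or _b are one class to them, and where a whole thing is asked for, a point or a joint stands for the part that bears it (a point fixed in the world has none). Each returns a list of dicts, best first, with "p" (0 to 1); they miss things now and then, are a little off and sometimes report something else, mostly with a low value. They report only what shows in the picture. A call takes as long as a camera call. They do not tell look-alikes from the thing itself.
- env.search_frame(camera, label): "point" ([x, y, z] in mm, in world coordinates, good to about 4 mm: the middle of the surface that is visible of it).
The state is a dict: "time_s": time; "qpos": joint angles; "qvel": joint speeds; "effort": joint torques, N m; "ee_pos": TCP position; "ee_rot": TCP orientation; "force": force on the tool from outside, world axes, zero at the start; "torque": the same for the moment, N m; "gripper_width": finger opening in mm.
Only numpy, scipy, OpenCV 4.12 (cv2) and the standard library are available. Lean on these libraries where they do the work, as an engineer would, in place of code of your own. Each camera call takes 0.05 s, during which the arm holds its last target.

### The job

Change over the drilling fixture: take the drilled plate out from beside the open clamp and lay it flat on the floor of the blue tray, clear of the plate already lying there. Then lay the plain undrilled blank on the fixture's rest pads, push it right up against all three locating pins and swing the red clamp handle down until it locks, so that the clamp holds the blank. Put both plates down rather than dropping them, and leave everything else on the bench where it is.

Things in the scene. Friction and masses are not known exactly. Their poses are not given: they have to be found in the camera images.
- fixture: Dark steel drilling fixture fixed to the bench, +x roughly away from the robot. Base 130 x 230 x 12 mm spans x -65..65, y -125..105 mm; origin at bench level. A plate lies in it with its length along fixture y, on four brass rest pads 12 mm square and 5 mm high (tops 17 mm above the bench, at x +-13, y -94 and -16). Clamp foot: y 28..88 mm, 46 mm wide.
- nest (a point): The point of the fixture where the origin (underside centre) of a plate lies when it is home against all three pins: fixture (0, -55, 17) mm, axes as the fixture's.
- side_pins (a point): Midway between the two side locating pins, at their tops. The pins are steel, upright, 8 mm in diameter, at fixture x 26, y -87 and -23 mm, tops 26 mm above the bench, 56 mm free between them. They stop the plate's long edge on the fixture's +x side.
- end_pin (a point): Top of the end locating pin, steel, 8 mm in diameter, at fixture x 0, y -1 mm, top 26 mm above the bench. It stops the plate's short end on the fixture's +y side, where the clamp stands.
- blank: Plain undrilled bright steel plate 44 x 100 x 6 mm (x, y, z), about 0.2 kg, lying flat on the bench. Origin at the centre of its underside, z up. It looks the same after a half turn.
- drilled_plate: Drilled steel plate of the same size, 44 x 100 x 6 mm, about 0.2 kg, with two 8 mm holes on its centre line 35 mm either side of the middle. It lies on the fixture's rest pads up to 5 mm short of the pins, its length along fixture y. Origin at the centre of its underside.
- tray: Blue open tray 200 x 180 x 25 mm (x, y, z), walls and floor 3 mm thick, fixed to the bench. Origin at the centre of its underside; the inner floor is 3 mm above it.
- earlier_plate: Another drilled plate, 44 x 100 x 6 mm, lying on the tray's floor along the tray's +y wall (about 58 mm from the tray's centre, its own length along tray x). It stays where it is. Origin at the centre of its underside.
- clamp_handle (a joint): Angle of the red clamp handle (rad): 0 open (up, leaning 15 degrees beyond upright towards fixture +y), growing as it swings to fixture +y and down, 1.31 locked on its stop (level). Slight friction (0.14 N m): it stays where it is left. From about 1.05 it compresses the sprung tip (about 5 N at the grip), passes over centre at 1.27 and then stays locked.
- handle_pivot (a point): Axis of the clamp handle, along fixture x, 46 mm above the bench: fixture (0, 70, 46) mm.
- handle_grip (a point): Point on the middle line of the red grip, 85 mm from the pivot axis. The grip is 20 mm wide across fixture x, 13 mm thick, from 32 to 105 mm from the pivot, with room for a finger on both sides. It moves with the handle; 46 mm above the bench when locked.
- clamp_arm: Steel clamp arm, two bars 23 mm wide over all, 96 mm long, with a sprung rubber tip 14 mm in diameter at its end. Linked to the handle: upright when open (top about 140 mm above the bench), level over the plate when locked, the tip pressing on the plate's middle with about 10 N. Origin on its pivot, fixture (0, 34, 42) mm.
- cordless_drill: Blue and black cordless drill standing on its battery, 200 mm tall, origin under the battery. Leave alone.
- spray_can: Yellow spray can, 65 mm diameter, 190 mm tall, origin under its centre. Leave alone.
- screwdriver: Screwdriver with a green handle lying on the bench, origin at its middle. Leave alone.
- wrench: Steel wrench lying on the bench between the robot and the fixture. Leave alone.
- offcut: Dark steel strip 22 x 140 x 6 mm lying on the bench. Leave alone.
- bit_case: Closed red and grey drill-bit case 75 x 120 x 35 mm, origin under its centre. Leave alone.
Mind the look-alikes: they are no part of the job. What is shaped like the drilled_plate but black or pink is not meant. Leave any black look-alike of the blank alone.

How it is judged (in metres and radians):
On the way, in this order (a step that is already met when the one before it is completed fails the run):
1. the drilled plate lies flat on the tray's floor, released (x of drilled_plate in the frame of tray between -0.09 and 0.09 m and y of drilled_plate in the frame of tray between -0.08 and 0.08 m and z of drilled_plate in the frame of tray below 0.006 m and angle between drilled_plate's own z axis and vertical below 0.06 rad and contact force between drilled_plate and the fingers below 0.05 N), for 0.2 s.
2. the blank lies on the rest pads against all three pins (x of blank in the frame of nest between -0.0016 and 0.0016 m and y of blank in the frame of nest between -0.0016 and 0.0016 m and z of blank in the frame of nest between -0.002 and 0.002 m and angle between the y axis of blank and the y axis of nest, either way round below 0.035 rad), for 0.2 s.
At the end, for the whole second after the job is handed in: Drilled plate flat on the tray floor (3 mm, 0.06 rad), not on the other plate; blank on the rest pads within 1.6 mm of touching side and end pins and 0.035 rad of square; handle locked (above 1.25 rad), clamp tip pressing the blank with over 5 N; both plates at rest (all of step 2 and x of drilled_plate in the frame of tray between -0.09 and 0.09 m and y of drilled_plate in the frame of tray between -0.08 and 0.08 m and z of drilled_plate in the frame of tray below 0.006 m and angle between drilled_plate's own z axis and vertical below 0.06 rad and value of joint clamp_handle above 1.25 rad and contact force between clamp_arm and blank above 5 N and linear speed of each of blank, drilled_plate below 0.02 m/s).
It fails at once if a plate is dropped or thrown (faster than 0.9 m/s) (linear speed of any of blank, drilled_plate above 0.9 m/s).
It fails at once if the plate already in the tray is shifted by more than 20 mm (distance of earlier_plate from where it was at the start of the episode above 0.02 m).
It fails at once if another thing on the bench is moved by more than 30 mm (distance of any of cordless_drill, spray_can, screwdriver, wrench, offcut, bit_case from where it was at the start of the episode above 0.03 m).
It also fails if it takes over 70 s, if anything falls off the work surface, if the arm or the gripper's body presses on something with over 40 N, if the wrist force passes 120 N, or if a joint passes its speed limit or range.

## Working session

There is one attempt and no reset: what is moved stays moved. The work goes in short steps, Python scripts to look and compute and a tool call to move; the robot and the scene stay as the last step left them, time stands still between calls to the robot, and variables do not carry over. Pictures are saved under pics/ and viewed, and the job is handed in when it is done.

Besides the shell and the picture viewer there is one more tool, called after "Call:" as name(argument=value, ...) on one line, values as JSON. arm_command: Moves the arm, as the interface text tells. Its arguments: {"type":"object","properties":{"slide":{"type":"array","items":{"type":"array","items":{"type":"number"}}},"turn":{"type":"array","items":{"type":"array","items":{"type":"number"}}},"grip":{"type":"array","items":{"type":"number"}},"newtons":{"type":"number"}},"required":["slide","turn","grip"]}

```bash
ls; mkdir -p pics; python3 - <<'E'
from workcell import env
import cv2,numpy as np
print(env.state())
for n in ["side","top","wrist"]:
    p,d=env.grab_frame(n)
    cv2.imwrite(f"pics/a_{n}.png",cv2.resize(p[:,:,::-1],(768,576)))
    np.savez(f"a_{n}.npz",p=p,d=d)
    print(n,env.calibration(n))
E
```

```text
pics
{'time_s': 0.0, 'qpos': array([ 6.22822575e+01,  1.83488408e+01,  8.97062055e+01,  6.37086800e-04,
        7.20456486e+01, -1.14808450e+00]), 'qvel': array([ 0.00759266,  0.05692238,  0.02714291,  0.01547896,  0.00094241,
       -0.00392119]), 'effort': array([-8.12514027e-04, -4.12462091e+01, -2.31971437e+01,  7.26966583e-02,
        4.59213252e-02, -1.67564408e-04]), 'ee_pos': array([256.97005238, 513.82022912, 221.14972162]), 'ee_rot': array([ -91.49273559,   89.89930336, -118.0625905 ]), 'force': array([ 0.27623327, -0.02936085,  0.68422083]), 'torque': array([ 0.03478106, -0.00654248, -0.00247947]), 'gripper_width': 91.15296161118077}
side {'K': array([[484.42322338,   0.        , 255.19528738],
       [  0.        , 484.42322338, 185.67985492],
       [  0.        ,   0.        ,   1.        ]]), 'camera_from_world': array([[ 7.53842423e-01, -6.56873296e-01,  1.54620485e-02,
        -3.78737588e+02],
       [ 4.72394332e-01,  5.58186306e-01,  6.82108235e-01,
        -3.37918521e+02],
       [-4.56689388e-01, -5.06897940e-01,  7.31087739e-01,
        -1.32494750e+03],
     
[... 432 characters left out ...]
+02],
       [-1.87674775e-01,  8.86159917e-03,  9.82191250e-01,
        -1.22671965e+03],
       [ 0.00000000e+00,  0.00000000e+00,  0.00000000e+00,
         1.00000000e+00]])}
wrist {'K': array([[297.31863964,   0.        , 250.52980348],
       [  0.        , 297.31863964, 191.59058282],
       [  0.        ,   0.        ,   1.        ]]), 'T_tool_cam': array([[-1.36914082e-03,  2.52490574e-01, -9.67598386e-01,
        -1.62510222e+02],
       [ 9.99998958e-01,  7.87997273e-04, -1.20936281e-03,
         9.04901750e-01],
       [ 4.57112178e-04, -9.67599033e-01, -2.52491390e-01,
        -7.13456970e+01],
       [ 0.00000000e+00,  0.00000000e+00,  0.00000000e+00,
         1.00000000e+00]])}
```

View pics/a_top.png

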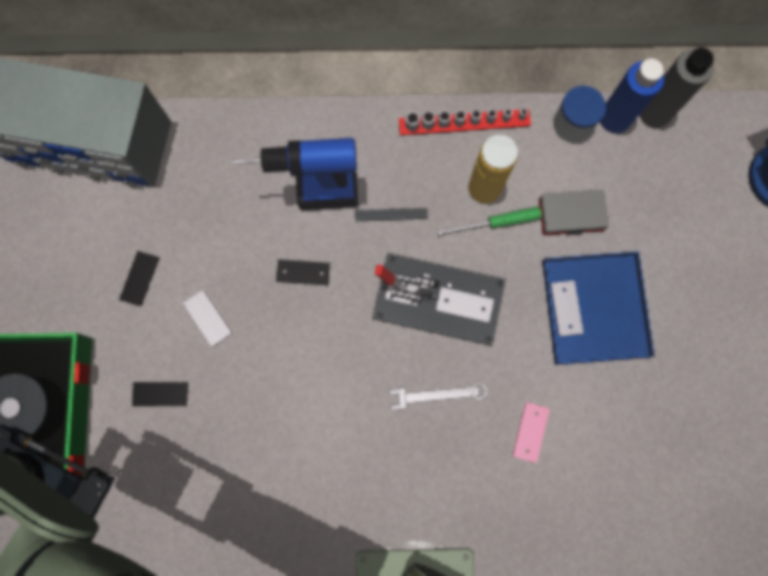

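View pics/a_side.png

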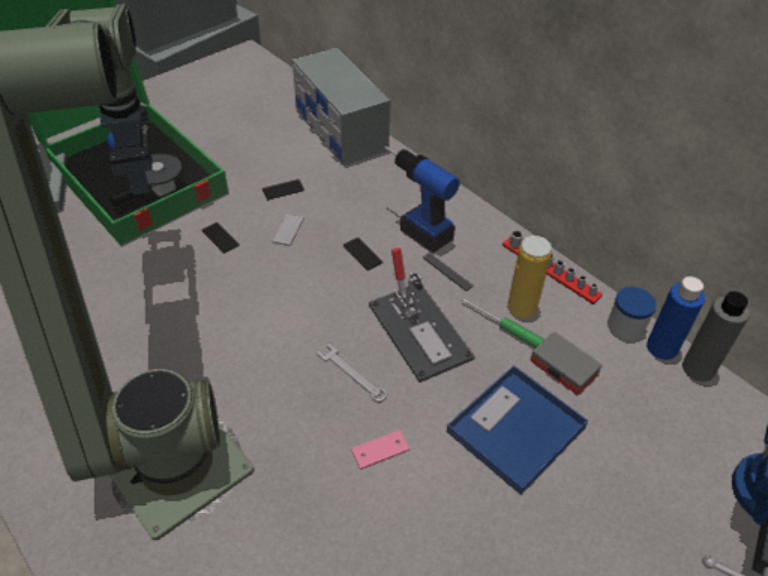

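View pics/a_wrist.png

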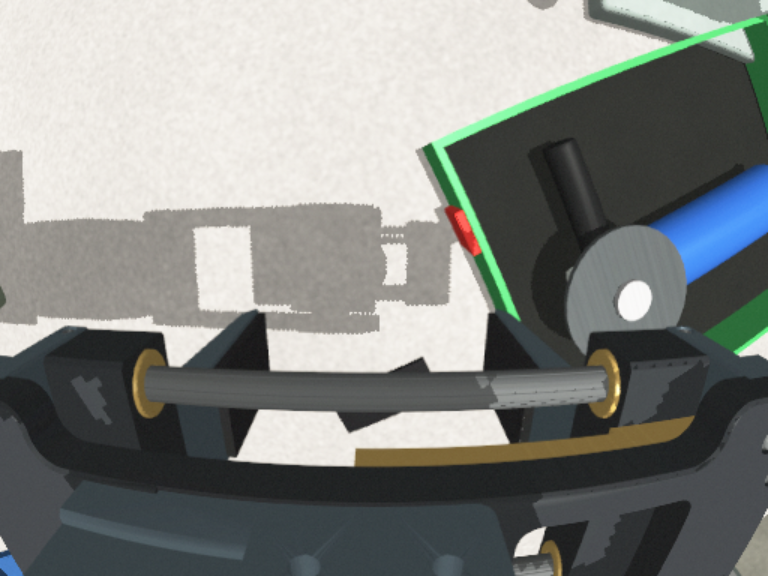

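Top picture (768x576): the drilled plate is on the fixture at (465,305). Look-alikes for it are black at (303,271), pink at (531,432) and the earlier plate in the tray at (566,308). The blank is the bright plate at (206,318), with black look-alikes at (139,278) and (160,393). The red handle is at (385,272). I'll measure and make close crops next.

```bash
cat > h.py <<'E'
from workcell import env
import cv2,numpy as np
from scipy.spatial.transform import Rotation as R
def cal(n):
    c=env.calibration(n); return c["K"],c["camera_from_world"]
def px2w(n,uv,z=None,d=None):
    """uv Nx2 (512x384 px) -> world, at plane z or with depth d"""
    K,T=cal(n); uv=np.atleast_2d(uv).astype(float)
    c=np.c_[(uv[:,0]-K[0,2])/K[0,0],-(uv[:,1]-K[1,2])/K[1,1],-np.ones(len(uv))]
    Ri=T[:3,:3].T; o=-Ri@T[:3,3]; r=c@Ri.T
    s=(z-o[2])/r[:,2] if z is not None else np.asarray(d)
    return o+r*np.asarray(s)[:,None]
def w2px(n,P):
    K,T=cal(n); P=np.atleast_2d(P); c=P@T[:3,:3].T+T[:3,3]
    return np.c_[K[0,0]*c[:,0]/-c[:,2]+K[0,2],K[1,1]*-c[:,1]/-c[:,2]+K[1,2]]
def toolR(s): 
    return R.from_euler('xyz',s["ee_rot"],degrees=True).as_matrix()
E
python3 - <<'E'
from h import *
z=np.load("a_top.npz");p,d=z["p"],z["d"]
hsv=cv2.cvtColor(p,cv2.COLOR_RGB2HSV)
def rect(box,cond,zt,name):
    x0,y0,x1,y1=box
    m=np.zeros(d.shape,np.uint8); m[y0:y1,x0:x1]=cond[y0:y1,x0:x1]
    n,l,st,_=cv2.connectedComponentsWithStats(m); k=1+np.argmax(st[1:,4]); 
    cs,_=cv2.findContours((l==k).astype(np.uint8),cv2.RETR_EXTERNAL,cv2.CHAIN_APPROX_NONE)
    c=max(cs,key=len)[:,0,:]
    W=px2w("top",c,z=zt)
    r=cv2.minAreaRect(W[:,:2].astype(np.float32))
    ys,xs=np.where(l==k); dep=d[ys,xs]; ok=dep>0
    zz=px2w("top",np.c_[xs,ys][ok],d=dep[ok])[:,2]
    print(name,"ctr",np.round(r[0],1),"size",np.round(r[1],1),"ang",round(r[2],1),"zmed",np.median(zz),"px",st[k]); print(np.round(cv2.boxPoints(r),1).tolist())
bright=(hsv[...,2]>165)&(hsv[...,1]<40)
rect((118,188,160,236),bright,6,"blank")
rect((285,185,335,220),bright,23,"drilled")
rect((365,183,392,228),bright,9,"earlier")
blue=(hsv[...,1]>120)&(hsv[...,0]>100)&(hsv[...,0]<125)&(hsv[...,2]>40)
rect((350,160,445,250),blue,25,"tray")
dark=(hsv[...,2]<95)
rect((240,160,345,235),dark,12,"fixture")
crop=p[160:240,235:345][:,:,::-1]; cv2.imwrite("pics/b1.png",cv2.resize(crop,None,fx=7,fy=7,interpolation=cv2.INTER_CUBIC))
crop=p[160:280,75:225][:,:,::-1]; cv2.imwrite("pics/b2.png",cv2.resize(crop,None,fx=5,fy=4.5,interpolation=cv2.INTER_CUBIC))
for l in ["fixture","drilled_plate","blank","tray","handle_grip","clamp_arm","earlier_plate"]:
    print(l,[(np.round(q["point"],0).tolist(),round(q["p"],2)) for q in env.search_frame("top",l)[:4]])
E
```

```text
blank ctr [521.9 380.7] size [105.7  47.7] ang 34.1 zmed 5.3454175379607705 px [121 193  33  38 629]
[[464.79998779296875, 370.8999938964844], [491.5, 331.29998779296875], [579.0, 390.6000061035156], [552.2000122070312, 430.1000061035156]]
drilled ctr [ 535.4 -102.4] size [98.9 42.7] ang 75.6 zmed 22.547289993272443 px [291 192  38  22 526]
[[502.3999938964844, -144.89999389648438], [543.7999877929688, -155.5], [568.4000244140625, -59.79999923706055], [527.0999755859375, -49.20000076293945]]
earlier ctr [ 528.7 -295.4] size [98.2 41.6] ang 5.5 zmed 8.189044638587575 px [369 188  19  35 498]
[[477.79998779296875, -279.3999938964844], [481.79998779296875, -320.79998779296875], [579.5999755859375, -311.3999938964844], [575.5999755859375, -270.0]]
tray ctr [ 524.9 -345.8] size [191.8 172.5] ang 3.4 zmed 2.572516413186122 px [ 363  170   70   72 3514]
[[424.1000061035156, -265.3999938964844], [434.29998779296875, -437.5], [625.7000122070312, -426.29998779296875], [615.5999755859375, -254.10000610351562]]
fixture ctr [548.7 -55.5] size [224.8 126.1] ang 76.0 zmed 11.956473514278514 px [ 250  170   86   60 2224]
[[460.3999938964844, -149.39999389648438], [582.7999877929688, -179.8000030517578], [637.0, 38.29999923706055], [514.5999755859375, 68.69999694824219]]
fixture [([553.0, -39.0, 15.0], 0.87), ([374.0, -46.0, 8.0], 0.24)]
drilled_plate [([608.0, 196.0, 11.0], 0.98), ([540.0, -104.0, 21.0], 0.72), ([300.0, -223.0, 6.0], 0.6)]
blank [([386.0, 460.0, 5.0], 0.97), ([521.0, 378.0, 1.0], 0.73), ([603.0, 508.0, 4.0], 0.58)]
tray [([528.0, -367.0, 2.0], 0.93), ([557.0, -20.0, 127.0], 0.56), ([538.0, -108.0, 20.0], 0.25)]
handle_grip [([577.0, 36.0, 103.0], 0.44), ([726.0, 32.0, 4.0], 0.26)]
clamp_arm [([558.0, -19.0, 129.0], 0.5), ([529.0, -299.0, 9.0], 0.38)]
earlier_plate [([527.0, -299.0, 13.0], 0.92), ([552.0, -39.0, 12.0], 0.67)]
```

View pics/b1.png

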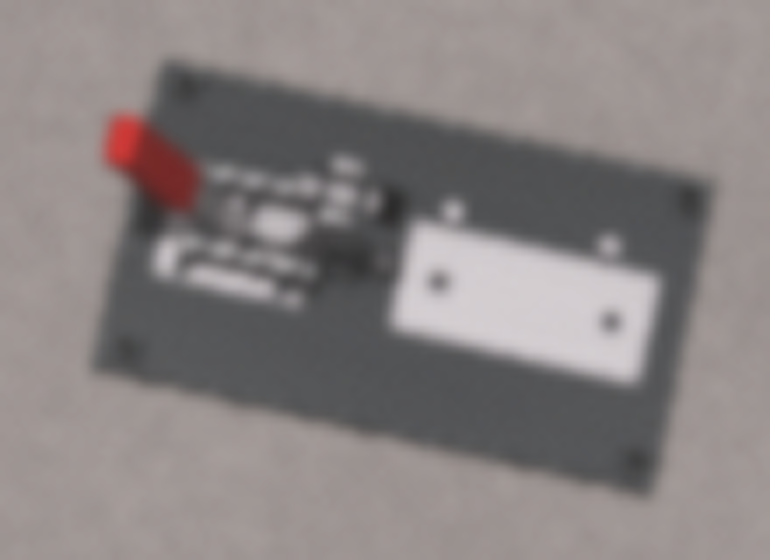

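View pics/b2.png

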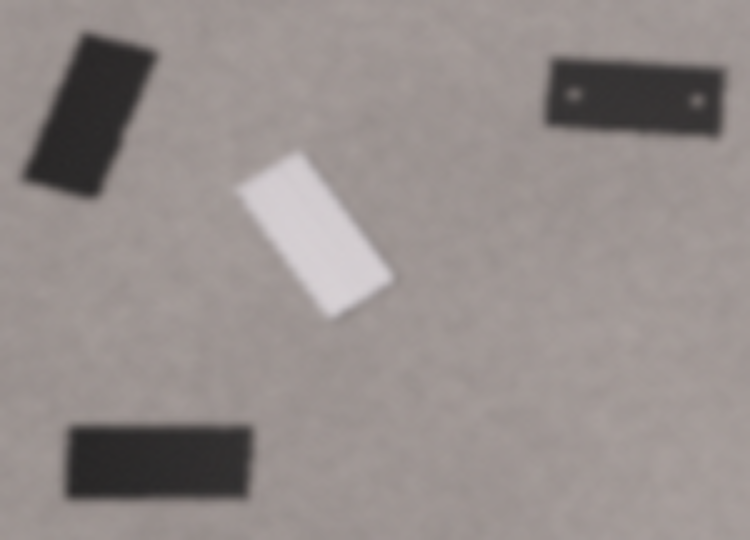

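```bash
python3 - <<'E'
from h import *
s=env.state(); M=toolR(s); print(np.round(M,4)); print(s["time_s"])
for l in ["cordless_drill","spray_can","bit_case","handle_pivot"]:
    print(l,[(np.round(q["point"],0).tolist(),round(q["p"],2)) for q in env.search_frame("side",l)[:2]])
# point cloud tall stuff, top-view
z=np.load("a_top.npz");d=z["d"]
v,u=np.mgrid[0:384,0:512]; ok=d.ravel()>0
W=px2w("top",np.c_[u.ravel(),v.ravel()][ok],d=d.ravel()[ok])
for nm,(x0,x1,y0,y1) in dict(drill=(600,900,80,260),can=(600,900,-220,-60),clamp=(480,650,-60,90)).items():
    q=W[(W[:,0]>x0)&(W[:,0]<x1)&(W[:,1]>y0)&(W[:,1]<y1)&(W[:,2]>50)]
    print(nm,len(q),np.round(q.min(0)),np.round(q.max(0)))
E
```

```text
[[-0.      0.4474  0.8944]
 [-0.      0.8944 -0.4474]
 [-1.     -0.     -0.    ]]
0.5
cordless_drill [([751.0, 131.0, 120.0], 0.57)]
spray_can [([743.0, -164.0, 128.0], 0.86)]
bit_case [([700.0, -326.0, 34.0], 0.62)]
handle_pivot [([556.0, -41.0, 16.0], 0.67)]
drill 1930 [733.  90.  50.] [797. 259. 213.]
can 903 [ 735. -182.   50.] [ 797. -119.  196.]
clamp 325 [544. -46.  50.] [587.  61. 149.]
```

Call:
arm_command(slide=[[2.2, -42.7, 52.5], [2.2, -42.7, 52.5], [2.2, -42.7, 52.5], [2.2, -42.7, 52.5], [2.2, -42.7, 52.5], [2.2, -42.7, 52.5], [2.2, -42.7, 52.5], [2.2, -42.7, 52.5], [2.2, -42.7, 52.5], [2.2, -42.7, 52.5], [2.2, -42.7, 52.5], [2.2, -42.7, 52.5], [2.2, -42.7, 52.5], [2.2, -42.7, 52.5], [2.2, -42.7, 52.5], [2.2, -42.7, 52.5], [2.2, -42.7, 52.5], [2.2, -42.7, 52.5], [2.2, -42.7, 52.5], [2.2, -42.7, 52.5]], turn=[[1.354, 0, 0], [1.354, 0, 0], [1.354, 0, 0], [1.354, 0, 0], [1.354, 0, 0], [1.354, 0, 0], [1.354, 0, 0], [1.354, 0, 0], [1.354, 0, 0], [1.354, 0, 0], [1.354, 0, 0], [1.354, 0, 0], [1.354, 0, 0], [1.354, 0, 0], [1.354, 0, 0], [1.354, 0, 0], [1.354, 0, 0], [1.354, 0, 0], [1.354, 0, 0], [1.354, 0, 0]], grip=[0, 0, 0, 0, 0, 0, 0, 0, 0, 0, 0, 0, 0, 0, 0, 0, 0, 0, 0, 0])

```text
time_s: 2.37
ee_pos: [535.0, -101.2, 199.9]
ee_rot: [-122.0, 89.9, 133.9]
force: [0.0, 0.0, 0.4]
gripper_width: 91.5
```

```bash
cat >> h.py <<'E'
def wpx2w(s,uv,z):
    c=env.calibration("wrist");K=c["K"];T=c["T_tool_cam"];M=toolR(s)
    uv=np.atleast_2d(uv).astype(float); a=np.c_[uv[:,0]-K[0,2],-(uv[:,1]-K[1,2])]
    r=np.linalg.norm(a,axis=1); th=r/K[0,0]; k=np.sin(th)/np.maximum(r,1e-9)
    ray=np.c_[a*k[:,None],-np.cos(th)]
    Rw=M@T[:3,:3]; o=M@T[:3,3]+s["ee_pos"]; rw=ray@Rw.T
    return o+rw*((z-o[2])/rw[:,2])[:,None]
def w2wpx(s,P):
    c=env.calibration("wrist");K=c["K"];T=c["T_tool_cam"];M=toolR(s)
    P=np.atleast_2d(P); t=(P-s["ee_pos"])@M; q=(t-T[:3,3])@T[:3,:3]
    rr=np.hypot(q[:,0],q[:,1]); th=np.arctan2(rr,-q[:,2]); k=th*K[0,0]/np.maximum(rr,1e-9)
    return np.c_[K[0,2]+q[:,0]*k,K[1,2]-q[:,1]*k]
def wrist(name,scale=1.5):
    s=env.state(); p,d=env.grab_frame("wrist"); np.savez(name+".npz",p=p,d=d)
    cv2.imwrite(f"pics/{name}.png",cv2.resize(p[:,:,::-1],None,fx=scale,fy=scale)); return s,p,d
def comp(m,box):
    x0,y0,x1,y1=box; mm=np.zeros(m.shape,np.uint8); mm[y0:y1,x0:x1]=m[y0:y1,x0:x1]
    n,l,st,_=cv2.connectedComponentsWithStats(mm); k=1+np.argmax(st[1:,4])
    cs,_=cv2.findContours((l==k).astype(np.uint8),cv2.RETR_EXTERNAL,cv2.CHAIN_APPROX_NONE)
    return max(cs,key=len)[:,0,:],st[k]
E
python3 - <<'E'
from h import *
s,p,d=wrist("c1"); print(s["ee_pos"],s["ee_rot"]); print(np.round(toolR(s),3))
f0=np.array([551.1,-45.8]);a=np.radians(-14.2)
X=np.array([np.cos(a),np.sin(a)]);Y=np.array([-X[1],X[0]])
for nm,q,z in [("drilled",(535.4,-102.4),23)]: print(nm,w2wpx(s,[*q,z])*1.5)
for nm,(fx,fy,z) in dict(sp1=(26,-87,26),sp2=(26,-23,26),ep=(0,-1,26),c1=(-65,-125,12),c2=(65,-125,12)).items():
    print(nm,w2wpx(s,[*(f0+fx*X+fy*Y),z])*1.5)
E
```

```text
[ 535.03597026 -101.23207272  199.85819168] [-121.97091585   89.9268641   133.92525002]
[[-0.001  0.97  -0.244]
 [ 0.001 -0.244 -0.97 ]
 [-1.    -0.001 -0.001]]
drilled [[377.09052534 268.66013491]]
sp1 [[411.65284669 304.61105437]]
sp2 [[413.23460833 223.61227659]]
ep [[379.00698211 194.43848277]]
c1 [[302.14609505 342.21694435]]
c2 [[454.758275   342.44338525]]
```

View pics/c1.png

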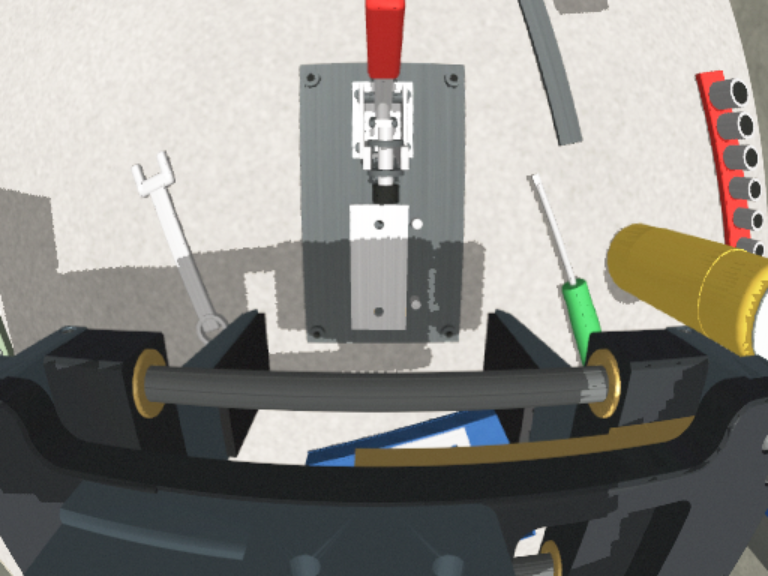

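```bash
python3 - <<'E'
from h import *
z=np.load("c1.npz");p,d=z["p"],z["d"]; s=env.state()
crop=p[30:240,190:320][:,:,::-1]; cv2.imwrite("pics/c1z.png",cv2.resize(crop,None,fx=2.8,fy=2.8,interpolation=cv2.INTER_CUBIC))
hsv=cv2.cvtColor(p,cv2.COLOR_RGB2HSV)
br=(hsv[...,2]>110)&(hsv[...,1]<40)
c,st=comp(br,(231,134,276,222)); print(st)
W=wpx2w(s,c,23); r=cv2.minAreaRect(W[:,:2].astype(np.float32)); print("drilled",r)
for uv in [(417,224),(415,304)]: print("pin",wpx2w(s,np.array(uv)/1.5,26))
for uv in [(302,341),(459,341),(300,66),(464,66)]: print("corner",wpx2w(s,np.array(uv)/1.5,12))
print(d[200,250],d[160,210])
E
```

```text
[ 231  134   45   86 3316]
drilled ((537.7067260742188, -101.09601593017578), (102.21222686767578, 50.71967315673828), 75.9272689819336)
pin [[573.5124143  -75.24090635  26.        ]]
pin [[ 557.80884552 -136.53474454   26.        ]]
corner [[ 457.75363737 -149.85596817   12.        ]]
corner [[ 587.48929015 -182.45210989   12.        ]]
corner [[516.17147143  69.1528227   12.        ]]
corner [[641.29904708  38.32068376  12.        ]]
353.33887 352.76477
```

View pics/c1z.png

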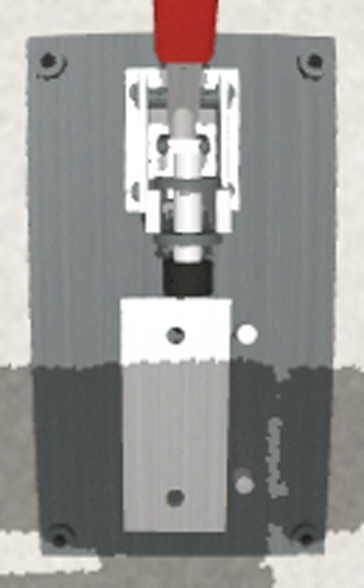

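```bash
python3 - <<'E'
from h import *
s=env.state(); print(s["ee_pos"],s["time_s"])
uv=np.array([(122,297),(231,297),(228,531),(124,531)])/2.8+[190,30]
W=wpx2w(s,uv,23); print(W.round(1), W.mean(0)); 
h=wpx2w(s,np.array([(176,335),(175,498)])/2.8+[190,30],23);print(h.round(1),h.mean(0))
b=wpx2w(s,np.array([(60,537),(307,535),(315,64),(51,64)])/2.8+[190,30],12);print(b.round(1),b.mean(0))
pins=wpx2w(s,np.array([(247,334),(244,484)])/2.8+[190,30],26);print(pins.round(1))
E
```

```text
[ 535.08515992 -100.98530999  200.07029094] 2.4167
[[ 528.   -48.5   23. ]
 [ 571.1  -59.3   23. ]
 [ 546.9 -157.    23. ]
 [ 503.2 -146.    23. ]] [ 537.31040876 -102.67812715   23.        ]
[[ 545.6  -69.1   23. ]
 [ 528.3 -136.7   23. ]] [ 536.90887197 -102.90801866   23.        ]
[[ 472.6 -145.6   12. ]
 [ 581.1 -171.9   12. ]
 [ 630.4   29.1   12. ]
 [ 523.    55.5   12. ]] [551.76123229 -58.24794832  12.        ]
[[ 573.8  -75.2   26. ]
 [ 558.3 -136.9   26. ]]
```

Call:
arm_command(slide=[[4, 0.23, 0.13], [8, 0.23, 0.13], [11, 0.23, 0.13], [14, 0.23, 0.13], [15.5, 0.23, 0.13], [16.5, 0.23, 0.13], [17.0, 0.23, 0.13], [17.4, 0.23, 0.13], [17.4, 0.23, 0.13], [17.4, 0.23, 0.13]], turn=[[0, 0, 0], [0, 0, 0], [0, 0, 0], [0, 0, 0], [0, 0, 0], [0, 0, 0], [0, 0, 0], [0, 0, 0], [0, 0, 0], [0, 0, 0]], grip=[0, 0, 0, 0, 0, 0, 0, 0, 0, 0])

```text
time_s: 3.25
ee_pos: [538.4, -104.2, 27.0]
ee_rot: [95.0, 89.9, -9.1]
force: [0.7, 0.0, 0.2]
gripper_width: 91.0
```

```bash
python3 - <<'E'
from h import *
s,p,d=wrist("c2"); print(s["ee_pos"],s["force"])
E
```

```text
[ 538.42478481 -104.192492     26.95917028] [0.67993084 0.0257687  0.17567899]
```

View pics/c2.png

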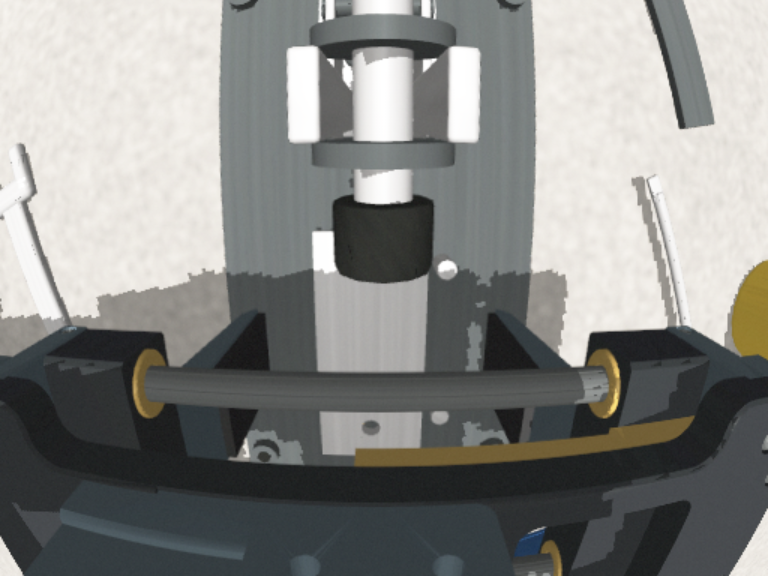

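Call:
arm_command(slide=[[0.15, -0.2, 0], [0.15, -0.2, 0], [0.15, -0.2, 0], [0.15, -0.2, 0], [0.15, -0.2, 0], [0.15, -0.2, 0], [0.15, -0.2, 0], [0.15, -0.2, 0], [0.15, -0.2, 0], [0.15, -0.2, 0], [0.15, -0.2, 0], [0.15, -0.2, 0]], turn=[[0, 0, 0], [0, 0, 0], [0, 0, 0], [0, 0, 0], [0, 0, 0], [0, 0, 0], [0, 0, 0], [0, 0, 0], [0, 0, 0], [0, 0, 0], [0, 0, 0], [0, 0, 0]], grip=[0, 0, 80, 100, 120, 140, 160, 180, 180, 180, 180, 180], newtons=35)

```text
time_s: 4.3
ee_pos: [535.8, -103.8, 24.4]
ee_rot: [114.4, 90.0, 10.3]
force: [0.0, -0.5, 0.2]
gripper_width: 43.6
```

Call:
arm_command(slide=[[-0.5, 0, 0], [-1.5, 0, 0], [-4, 0, 0], [-7, 0, 0], [-10, 0, 0], [-11.5, 1, 5], [-12, 2, 10], [-12, 3, 13], [-12, 4, 16], [-12, 4.5, 19], [-12, 5, 21.5], [-12, 5.5, 24], [-12, 5.9, 25.5], [-12, 5.93, 26.6], [-12, 5.93, 26.6], [-12, 5.93, 26.6], [-12, 5.93, 26.6]], turn=[[0, 0, 0], [0, 0, 0], [0, 0, 0], [0, 0, 0], [0, 0, 0], [0, 0, 0], [0.1, 0, 0], [0.2, 0, 0], [0.32, 0, 0], [0.44, 0, 0], [0.56, 0, 0], [0.68, 0, 0], [0.8, 0, 0], [0.92, 0, 0], [1.04, 0, 0], [1.16, 0, 0], [1.248, 0, 0]], grip=[180, 180, 180, 180, 180, 180, 180, 180, 180, 180, 180, 180, 180, 180, 180, 180, 180])

```text
time_s: 5.72
ee_pos: [527.8, -376.5, 145.0]
ee_rot: [-88.4, 90.0, 95.6]
force: [0.2, 0.5, -0.9]
gripper_width: 43.6
```

```bash
python3 - <<'E'
from h import *
s,p,d=wrist("c3"); print(s["ee_pos"],s["ee_rot"],s["force"],s["gripper_width"]); print(toolR(s).round(3))
p,d=env.grab_frame("top"); cv2.imwrite("pics/c3t.png",cv2.resize(p[120:270,230:460][:,:,::-1],None,fx=3.4,fy=3.4,interpolation=cv2.INTER_CUBIC))
E
```

```text
[ 527.82220641 -376.51235166  144.98758548] [-88.38816353  89.98603111  95.59715955] [ 0.19313599  0.52641437 -0.86518952] 43.605478001811456
[[-0.     0.07  -0.998]
 [ 0.    -0.998 -0.07 ]
 [-1.    -0.     0.   ]]
```

View pics/c3.png

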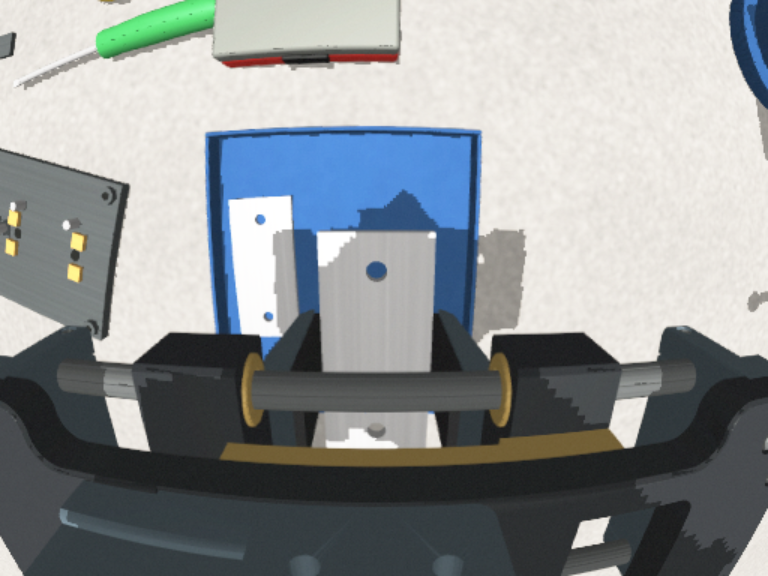

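View pics/c3t.png

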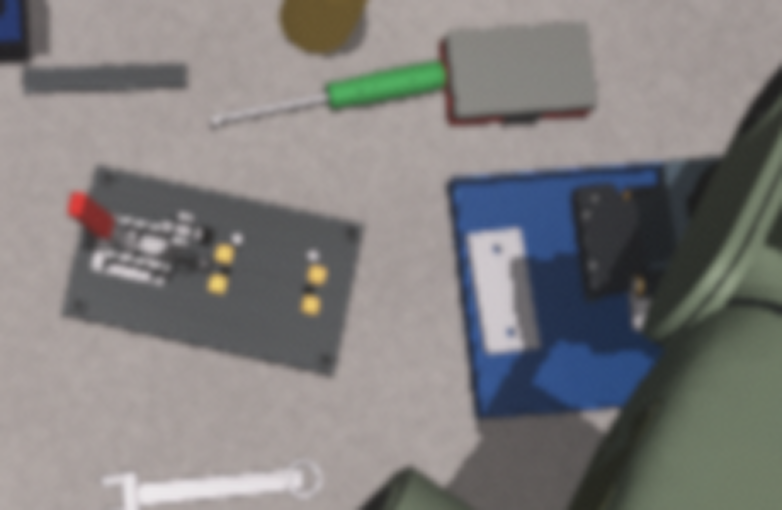

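```bash
python3 - <<'E'
from h import *
s=env.state(); print(s["ee_pos"])
W=wpx2w(s,np.array([(208,132),(480,131)])/1.5,25);print(W.round(1),W.mean(0))
print(wpx2w(s,np.array([(229,199),(292,196),(298,330)])/1.5,9).round(1))
E
```

```text
[ 527.98890885 -376.2687492   145.02152134]
[[ 621.9 -257.8   25. ]
 [ 632.8 -433.3   25. ]] [ 627.34556118 -345.54545309   25.        ]
[[ 576.6 -269.5    9. ]
 [ 580.5 -314.3    9. ]
 [ 485.4 -321.9    9. ]]
```

Call:
arm_command(slide=[[3, 0, 0], [6, 0, 0], [9, 0, 0], [11, 0, 0], [12, 0, 0], [12.6, 0, 0], [13.0, 0, 0], [13.2, 0, 0], [13.2, 0, 0], [13.2, 0, 0]], turn=[[0, 0, 0], [0, 0, 0], [0, 0, 0], [0, 0, 0], [0, 0, 0], [0, 0, 0], [0, 0, 0], [0, 0, 0], [0, 0, 0], [0, 0, 0]], grip=[180, 180, 180, 180, 180, 180, 180, 180, 180, 180])

```text
time_s: 6.65
ee_pos: [528.9, -376.7, 13.7]
ee_rot: [141.4, 89.9, -34.2]
force: [0.9, 0.8, -1.7]
gripper_width: 43.5
```

Call:
arm_command(slide=[[0.1, 0, 0], [0.15, 0, 0], [0.2, 0, 0], [0.25, 0, 0], [0.25, 0, 0]], turn=[[0, 0, 0], [0, 0, 0], [0, 0, 0], [0, 0, 0], [0, 0, 0]], grip=[180, 180, 180, 180, 180])

```text
time_s: 7.07
ee_pos: [528.5, -376.5, 11.3]
ee_rot: [144.5, 89.9, -31.2]
force: [-2.3, 1.6, 4.9]
gripper_width: 44.0
```

Call:
arm_command(slide=[[0, 0, 0], [0, 0, 0], [0, 0, 0], [0, 0, 0], [-0.5, 0, 0], [-2, 0, 0], [-5, 0, 0], [-9, 0, 0], [-13, 0, 0], [-16, 0, 0], [-16, 0, 0]], turn=[[0, 0, 0], [0, 0, 0], [0, 0, 0], [0, 0, 0], [0, 0, 0], [0, 0, 0], [0, 0, 0], [0, 0, 0], [0, 0, 0], [0, 0, 0], [0, 0, 0]], grip=[80, 80, 80, 80, 80, 80, 80, 80, 80, 80, 80])

```text
time_s: 7.98
ee_pos: [531.2, -377.9, 177.6]
ee_rot: [143.1, 89.3, -32.5]
force: [0.7, -0.4, 0.9]
gripper_width: 62.6
```

```bash
python3 - <<'E'
from h import *
s,p,d=wrist("c4"); print(s["ee_pos"],s["force"],s["gripper_width"])
hsv=cv2.cvtColor(p,cv2.COLOR_RGB2HSV)
E
```

```text
[ 531.19877144 -377.86272296  177.60672743] [ 0.65902592 -0.43622729  0.9023374 ] 62.55131443501648
```

View pics/c4.png

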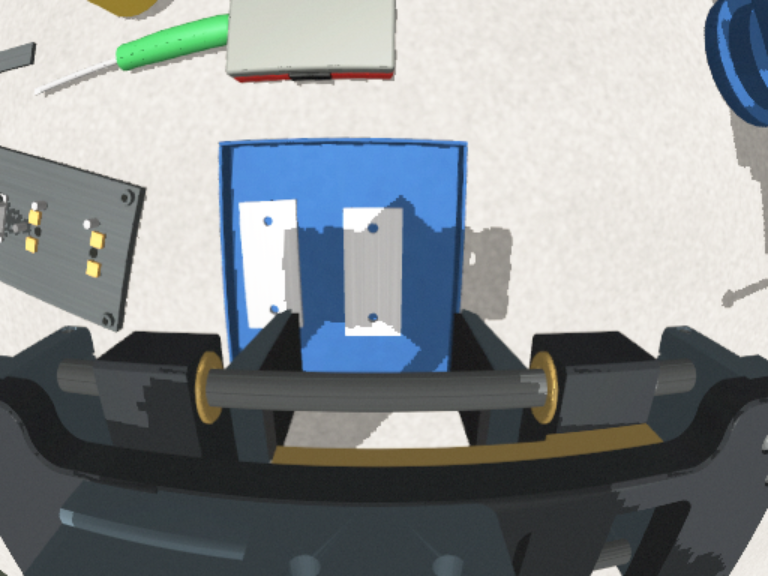

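Call:
arm_command(slide=[[-9, -75.5, -5.1], [-9, -75.5, -5.1], [-9, -75.5, -5.1], [-9, -75.5, -5.1], [-9, -75.5, -5.1], [-9, -75.5, -5.1], [-9, -75.5, -5.1], [-9, -75.5, -5.1], [-9, -75.5, -5.1], [-9, -75.5, -5.1], [-9, -75.5, -5.1], [-9, -75.5, -5.1], [-9, -75.5, -5.1], [-9, -75.5, -5.1], [-9, -75.5, -5.1], [-9, -75.5, -5.1], [-9, -75.5, -5.1], [-9, -75.5, -5.1], [-9, -75.5, -5.1], [-9, -75.5, -5.1]], turn=[[-0.52, 0, 0], [-0.52, 0, 0], [-0.52, 0, 0], [-0.52, 0, 0], [-0.52, 0, 0], [-0.52, 0, 0], [-0.52, 0, 0], [-0.52, 0, 0], [-0.52, 0, 0], [-0.52, 0, 0], [-0.52, 0, 0], [-0.52, 0, 0], [-0.52, 0, 0], [-0.52, 0, 0], [-0.52, 0, 0], [-0.52, 0, 0], [-0.52, 0, 0], [-0.52, 0, 0], [-0.52, 0, 0], [-0.52, 0, 0]], grip=[0, 0, 0, 0, 0, 0, 0, 0, 0, 0, 0, 0, 0, 0, 0, 0, 0, 0, 0, 0])

```text
time_s: 9.7
ee_pos: [520.5, 383.6, 257.6]
ee_rot: [-20.4, 89.8, -166.0]
force: [-0.5, -0.4, -0.7]
gripper_width: 91.2
```

Call:
arm_command(slide=[[3, 0, 0], [6, 0, 0], [9, 0, 0], [11, 0, 0], [11, 0, 0]], turn=[[0, 0, 0], [0, 0, 0], [0, 0, 0], [0, 0, 0], [0, 0, 0]], grip=[0, 0, 0, 0, 0])

```text
time_s: 10.12
ee_pos: [518.6, 376.5, 143.6]
ee_rot: [2.2, 89.2, -143.7]
force: [-0.1, -0.5, -0.5]
gripper_width: 91.5
```

```bash
python3 - <<'E'
from h import *
env.grab_frame("top");env.grab_frame("top")
s,p,d=wrist("c5"); print(s["ee_pos"],s["force"],s["gripper_width"]); print(toolR(s).round(4))
p,d=env.grab_frame("top"); cv2.imwrite("pics/c5t.png",cv2.resize(p[120:270,230:460][:,:,::-1],None,fx=3.4,fy=3.4,interpolation=cv2.INTER_CUBIC))
E
```

```text
[521.5322773  378.94817789 149.11516019] [ 0.95479279 -0.20318145  0.81333741] 91.02195010775004
[[-2.300e-03  5.603e-01 -8.283e-01]
 [-1.900e-03 -8.283e-01 -5.603e-01]
 [-1.000e+00  2.000e-04  3.000e-03]]
```

View pics/c5.png

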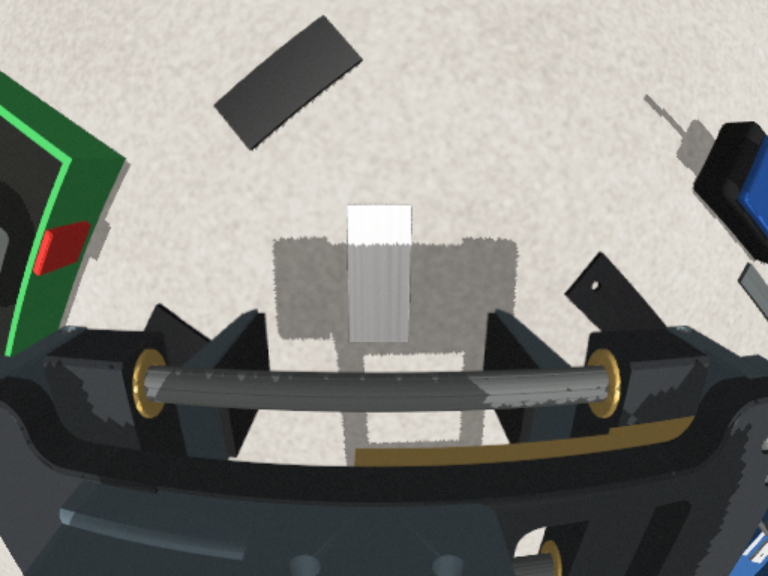

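View pics/c5t.png

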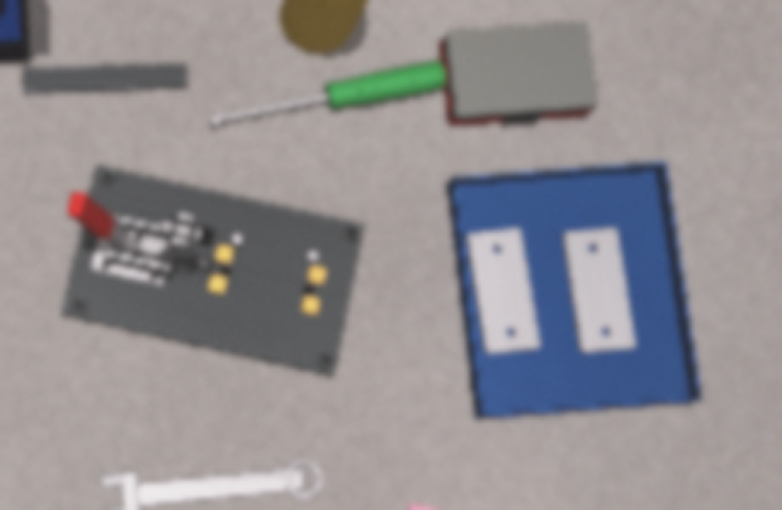

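The drilled plate now lies in the tray at top crop (600,290), clear of the earlier one at (505,290). The blank is at wrist (379,273), between the fingers and aligned with the tool.

```bash
python3 - <<'E'
from h import *
s=env.state(); print(s["ee_pos"],s["force"])
W=wpx2w(s,np.array([(347,206),(411,206),(409,341.5),(348,341.5)])/1.5,6);print(W.round(1),W.mean(0))
e=W[:2].mean(0)-W[2:].mean(0);print(np.linalg.norm(e),np.degrees(np.arctan2(e[1],e[0])))
M=toolR(s); print(np.degrees(np.arctan2(M[1,2],M[0,2])), ((W.mean(0)-s["ee_pos"])@M).round(1))
E
```

```text
[522.77735034 380.27503302 151.56371371] [ 0.14778702 -0.51929475  0.6493174 ]
[[552.4 425.5   6. ]
 [577.2 389.    6. ]
 [494.9 332.9   6. ]
 [469.5 370.4   6. ]] [523.48843992 379.44697231   6.        ]
99.53291549436065 33.949024468763184
-145.90644321449471 [145.6   1.1   0.2]
```

Call:
arm_command(slide=[[4, 0.1, 0], [8, 0.1, 0], [10.5, 0.1, 0], [12, 0.1, 0], [13, 0.1, 0], [13.6, 0.1, 0], [14.0, 0.1, 0], [14.0, 0.1, 0], [14.0, 0.1, 0], [14.0, 0.1, 0], [14.0, 0.1, 0]], turn=[[0, 0, 0], [0, 0, 0], [0, 0, 0], [0, 0, 0], [0, 0, 0], [0, 0, 0], [0, 0, 0], [0, 0, 0], [0, 0, 0], [0, 0, 0], [0, 0, 0]], grip=[0, 0, 0, 0, 0, 0, 0, 0, 0, 0, 0])

```text
time_s: 11.23
ee_pos: [523.0, 380.1, 11.1]
ee_rot: [-177.5, 89.9, 36.6]
force: [-0.3, -0.0, 0.2]
gripper_width: 91.0
```

```bash
python3 - <<'E'
from h import *
s,p,d=wrist("c6"); print(s["ee_pos"],s["force"])
E
```

```text
[522.99621772 380.05388131  11.06900643] [-0.26845838 -0.01134527  0.15467793]
```

View pics/c6.png

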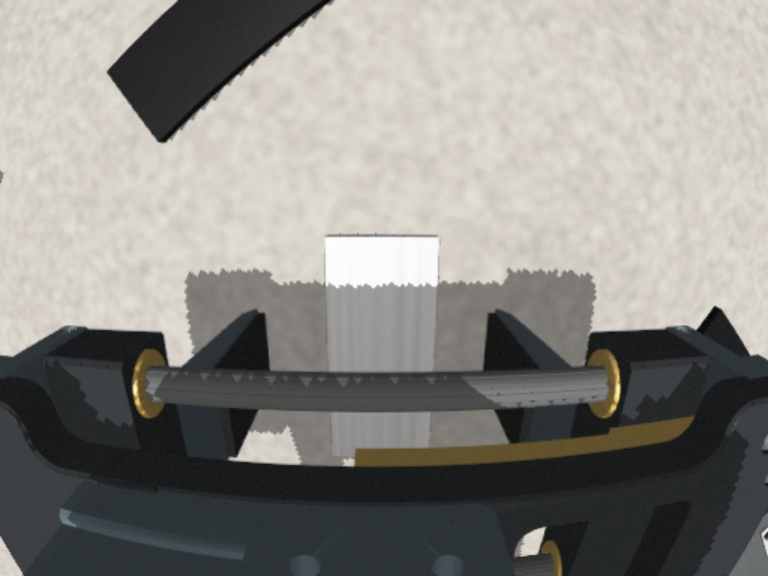

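Call:
arm_command(slide=[[0.1, 0.05, 0], [0.15, 0.05, 0], [0.15, 0.05, 0], [0.15, 0.05, 0], [0.15, 0.05, 0], [0.15, 0.05, 0], [0.15, 0.05, 0], [0.15, 0.05, 0], [0.15, 0.05, 0], [0.15, 0.05, 0], [0.15, 0.05, 0], [0.15, 0.05, 0]], turn=[[0, 0, 0], [0, 0, 0], [0, 0, 0], [0, 0, 0], [0, 0, 0], [0, 0, 0], [0, 0, 0], [0, 0, 0], [0, 0, 0], [0, 0, 0], [0, 0, 0], [0, 0, 0]], grip=[0, 0, 80, 100, 120, 140, 160, 180, 180, 180, 180, 180], newtons=35)

```text
time_s: 12.28
ee_pos: [522.8, 379.1, 8.5]
ee_rot: [108.4, 90.0, -37.4]
force: [0.8, -1.3, 0.0]
gripper_width: 43.8
```

Call:
arm_command(slide=[[-0.5, 0, 0], [-2, 0, 0], [-5, 0, 0], [-9, 0, 0], [-13, 0, 0], [-17, 0, 0], [-20, 2, 1.3], [-21.8, 5, 3.3], [-22, 8.4, 5.5], [-22, 11.8, 7.7], [-22, 15.2, 9.9], [-22, 18.6, 12.1], [-22, 22, 14.4], [-22, 25.4, 16.6], [-22, 28.8, 18.8], [-22, 32.2, 21], [-22, 35.6, 23.2], [-22, 38, 24.8], [-22, 39.6, 25.8], [-22, 40.4, 26.4]], turn=[[0, 0, 0], [0, 0, 0], [0, 0, 0], [0, 0, 0], [0, 0, 0], [0, 0, 0], [0, 0, 0], [-0.08, 0, 0], [-0.16, 0, 0], [-0.24, 0, 0], [-0.32, 0, 0], [-0.4, 0, 0], [-0.48, 0, 0], [-0.56, 0, 0], [-0.64, 0, 0], [-0.7, 0, 0], [-0.73, 0, 0], [-0.73, 0, 0], [-0.73, 0, 0], [-0.73, 0, 0]], grip=[180, 180, 180, 180, 180, 180, 180, 180, 180, 180, 180, 180, 180, 180, 180, 180, 180, 180, 180, 180])

```text
time_s: 13.95
ee_pos: [530.5, -105.7, 228.4]
ee_rot: [-24.9, 90.0, -129.1]
force: [-0.1, 0.5, -1.6]
gripper_width: 43.5
```

Call:
arm_command(slide=[[4, 0, 0], [8, 0, 0], [11, 0, 0], [13, 0, 0], [14, 0, 0], [14, 0, 0], [14, 0, 0], [14, 0, 0]], turn=[[0, 0, 0], [0, 0, 0], [0, 0, 0], [0, 0, 0], [0, 0, 0], [0, 0, 0], [0, 0, 0], [0, 0, 0]], grip=[180, 180, 180, 180, 180, 180, 180, 180])

```text
time_s: 14.62
ee_pos: [532.3, -103.3, 90.1]
ee_rot: [95.5, 89.8, -8.5]
force: [0.7, -0.2, -2.3]
gripper_width: 44.0
```

```bash
python3 - <<'E'
from h import *
s,p,d=wrist("c7"); print(s["ee_pos"],s["force"],s["gripper_width"]); M=toolR(s);print(M.round(4)); print(np.degrees(np.arctan2(M[1,2],M[0,2])))
cv2.imwrite("pics/c7z.png",cv2.resize(p[0:240,150:380][:,:,::-1],None,fx=2.5,fy=2.5,interpolation=cv2.INTER_CUBIC))
E
```

```text
[ 532.29924758 -103.28124104   90.06569027] [ 0.68450199 -0.15111161 -2.31790443] 44.00514630635126
[[ 3.300e-03  9.702e-01 -2.422e-01]
 [-5.000e-04 -2.422e-01 -9.702e-01]
 [-1.000e+00  3.300e-03 -3.000e-04]]
-104.01581886910618
```

View pics/c7z.png

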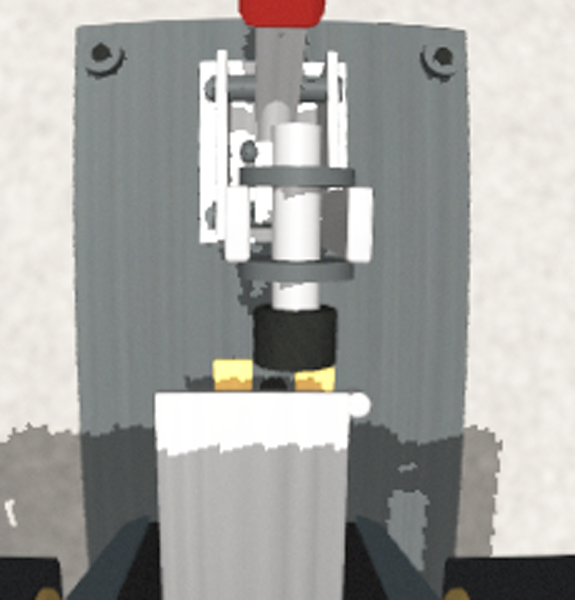

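```bash
python3 - <<'E'
from h import *
s=env.state(); print(s["ee_pos"]); M=toolR(s)
f=lambda u,z:wpx2w(s,np.array(u)/2.5+[150,0],z)
c=f([(155,393),(350,393)],87.5); print("plate end",c.round(1), ((c-s["ee_pos"])@M).round(1))
pin=f([(359,403)],26); print("sp2",pin.round(1))
sc=f([(101,54),(439,54)],12);print("screws",sc.round(1)); e=sc[1]-sc[0];print(np.degrees(np.arctan2(e[1],e[0])))
pads=f([(232,362),(315,362)],17);print("pads",pads.round(1))
X=M[:,1];Y=-M[:,2]
print("pin rel TCP in fx,fy",((pin-s["ee_pos"])@np.c_[X,Y]).round(1))
E
```

```text
[ 532.32015261 -103.35709977   90.25667554]
plate end [[523.3 -50.4  87.5]
 [565.9 -61.   87.5]] [[  2.7 -21.6 -49.2]
 [  2.9  22.3 -49.2]]
sp2 [[574.  -75.1  26. ]]
screws [[522.   57.1  12. ]
 [630.1  31.3  12. ]]
-13.413194168184047
pads [[538.5 -54.2  17. ]
 [564.2 -60.5  17. ]]
pin rel TCP in fx,fy [[33.4 37.5]]
```

Call:
arm_command(slide=[[2, 0, 0], [4, 0, 0], [5, 0, 0], [5.6, 0, 0], [6.0, 0, 0], [6.0, 0, 0], [6.0, 0, 0]], turn=[[0, 0, 0], [0, 0, 0], [0, 0, 0], [0, 0, 0], [0, 0, 0], [0, 0, 0], [0, 0, 0]], grip=[180, 180, 180, 180, 180, 180, 180])

```text
time_s: 15.25
ee_pos: [531.6, -103.4, 29.1]
ee_rot: [96.7, 89.9, -7.3]
force: [-0.9, -0.6, -2.0]
gripper_width: 43.6
```

Call:
arm_command(slide=[[0.1, 0, 0], [0.15, 0, 0], [0.2, 0, 0], [0.25, 0, 0], [0.25, 0, 0]], turn=[[0, 0, 0], [0, 0, 0], [0, 0, 0], [0, 0, 0], [0, 0, 0]], grip=[180, 180, 180, 180, 180])

```text
time_s: 15.67
ee_pos: [530.9, -103.3, 26.0]
ee_rot: [141.9, 90.0, 37.9]
force: [0.2, -0.9, -3.1]
gripper_width: 43.7
```

Call:
arm_command(slide=[[0.05, 0, 0], [0.1, 0, 0], [0.12, 0, 0], [0.12, 0, 0]], turn=[[0, 0, 0], [0, 0, 0], [0, 0, 0], [0, 0, 0]], grip=[180, 180, 180, 180])

```text
time_s: 16.0
ee_pos: [531.0, -103.3, 25.4]
ee_rot: [100.4, 90.0, -3.7]
force: [-1.4, 0.1, 5.1]
gripper_width: 43.5
```

Call:
arm_command(slide=[[-0.03, 0.1, 0], [-0.03, 0.2, 0], [-0.03, 0.3, 0], [-0.03, 0.4, 0], [-0.03, 0.5, 0], [-0.03, 0.55, 0], [-0.03, 0.6, 0], [-0.03, 0.6, 0]], turn=[[0, 0, 0], [0, 0, 0], [0, 0, 0], [0, 0, 0], [0, 0, 0], [0, 0, 0], [0, 0, 0], [0, 0, 0]], grip=[180, 180, 180, 180, 180, 180, 180, 180])

```text
time_s: 16.67
ee_pos: [531.2, -103.4, 25.5]
ee_rot: [-89.7, 89.3, 166.2]
force: [-12.4, 2.8, 16.8]
gripper_width: 43.7
```

Call:
arm_command(slide=[[0, 0.05, 0], [0, 0.1, 0], [0, 0.1, 0]], turn=[[0, 0, 0], [0, 0, 0], [0, 0, 0]], grip=[180, 180, 180])

```text
time_s: 16.92
ee_pos: [531.3, -103.4, 25.5]
ee_rot: [-89.6, 89.2, 166.3]
force: [-15.3, 4.4, 19.5]
gripper_width: 43.4
```

```bash
python3 - <<'E'
from h import *
s,p,d=wrist("c8"); print(s["ee_pos"],s["force"],s["torque"],s["gripper_width"]); M=toolR(s);print(M.round(4))
cv2.imwrite("pics/c8z.png",cv2.resize(p[60:310,140:370][:,:,::-1],None,fx=2.4,fy=2.4,interpolation=cv2.INTER_CUBIC))
for n in ["side","top"]:
    q,_=env.grab_frame(n)
    pix=w2px(n,[550,-70,20])[0].astype(int)
    cv2.imwrite(f"pics/c8{n}.png",cv2.resize(q[pix[1]-50:pix[1]+50,pix[0]-65:pix[0]+65][:,:,::-1],None,fx=6,fy=6,interpolation=cv2.INTER_CUBIC))
E
```

```text
[ 531.25726676 -103.38255484   25.49241164] [-15.27167303   4.41238106  19.49083416] [0.56988762 2.66256471 0.0112514 ] 43.42514754258349
[[-1.360e-02  9.701e-01 -2.425e-01]
 [ 3.300e-03 -2.425e-01 -9.702e-01]
 [-9.999e-01 -1.400e-02  1.000e-04]]
```

View pics/c8z.png

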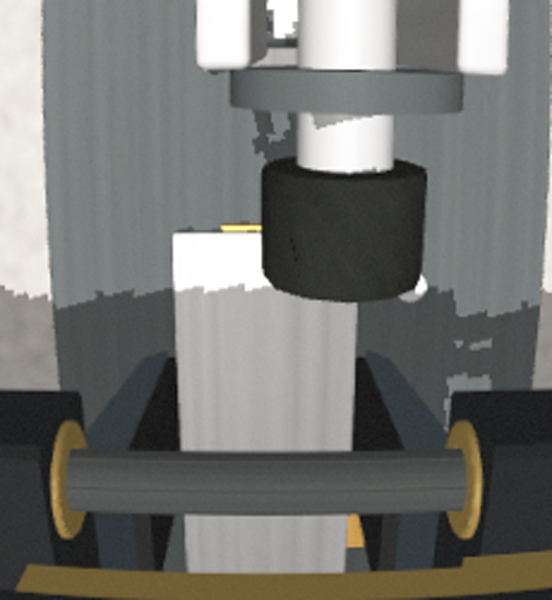

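View pics/c8side.png

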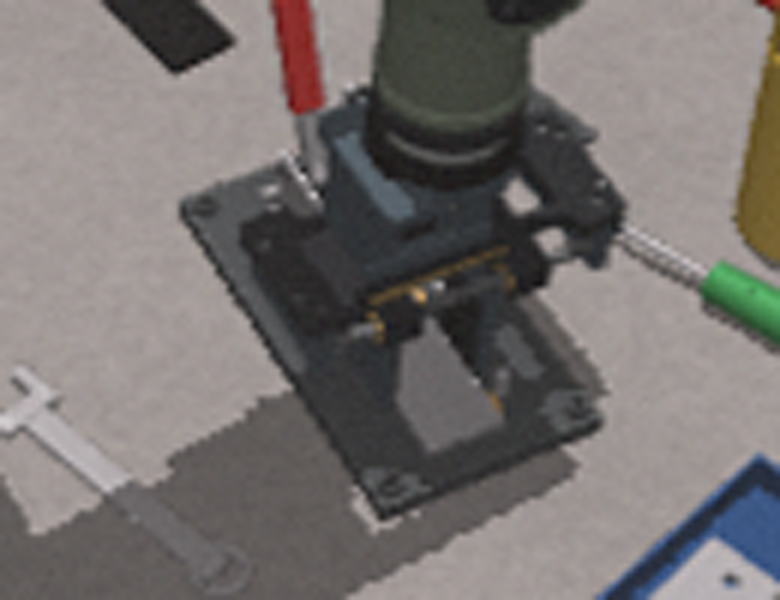

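View pics/c8top.png

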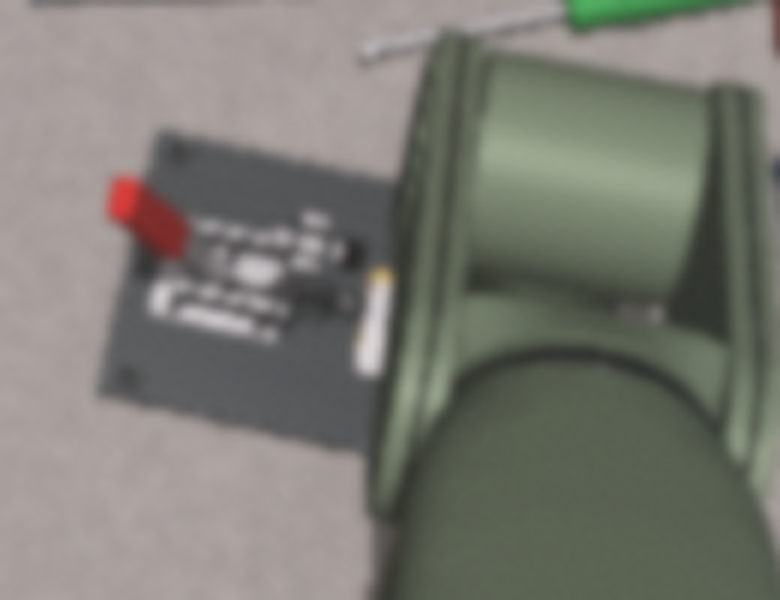

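Call:
arm_command(slide=[[0, -0.4, 0], [0, -0.7, 0], [-0.06, -0.7, 0], [-0.12, -0.7, 0], [-0.12, -0.7, 0], [-0.12, -0.7, 0]], turn=[[0, 0, 0], [0, 0, 0], [0, 0, 0], [0, 0, 0], [0, 0, 0], [0, 0, 0]], grip=[180, 180, 180, 180, 180, 180])

```text
time_s: 17.57
ee_pos: [531.1, -103.4, 25.9]
ee_rot: [-107.1, 90.0, 148.9]
force: [-0.2, -0.4, -2.2]
gripper_width: 43.3
```

Call:
arm_command(slide=[[0, 0.1, 0], [0, 0.2, 0], [0, 0.3, 0], [0, 0.4, 0], [0, 0.5, 0], [0, 0.5, 0], [0, 0.5, 0]], turn=[[0, 0, 0], [0, 0, 0], [0, 0, 0], [0, 0, 0], [0, 0, 0], [0, 0, 0], [0, 0, 0]], grip=[180, 180, 180, 180, 180, 180, 180])

```text
time_s: 18.15
ee_pos: [535.8, -104.5, 26.2]
ee_rot: [-146.5, 90.0, 109.5]
force: [0.1, 0.3, -1.5]
gripper_width: 43.6
```

Moving freely in the air. I'll probe on toward the side pins.

Call:
arm_command(slide=[[0, 0.05, 0], [0, 0.1, 0], [0, 0.15, 0], [0, 0.15, 0], [0, 0.15, 0]], turn=[[0, 0, 0], [0, 0, 0], [0, 0, 0], [0, 0, 0], [0, 0, 0]], grip=[180, 180, 180, 180, 180])

```text
time_s: 18.57
ee_pos: [537.3, -104.9, 26.2]
ee_rot: [155.2, 90.0, 51.1]
force: [-0.0, 0.7, -1.4]
gripper_width: 43.4
```

Call:
arm_command(slide=[[0, 0.05, 0], [0, 0.1, 0], [0, 0.1, 0]], turn=[[0, 0, 0], [0, 0, 0], [0, 0, 0]], grip=[180, 180, 180])

```text
time_s: 18.82
ee_pos: [538.4, -105.2, 26.3]
ee_rot: [114.9, 90.0, 10.8]
force: [0.6, 0.4, -2.2]
gripper_width: 43.3
```

Call:
arm_command(slide=[[0, 0.05, 0], [0, 0.1, 0], [0, 0.1, 0]], turn=[[0, 0, 0], [0, 0, 0], [0, 0, 0]], grip=[180, 180, 180])

```text
time_s: 19.07
ee_pos: [539.1, -105.4, 26.2]
ee_rot: [-113.5, 90.0, 142.4]
force: [-0.4, -0.8, -1.9]
gripper_width: 43.7
```

Call:
arm_command(slide=[[0, 0.05, 0], [0, 0.1, 0], [0, 0.1, 0]], turn=[[0, 0, 0], [0, 0, 0], [0, 0, 0]], grip=[180, 180, 180])

```text
time_s: 19.32
ee_pos: [539.3, -105.5, 26.1]
ee_rot: [-89.8, 89.9, 166.2]
force: [-2.3, -0.1, -0.4]
gripper_width: 43.8
```

```bash
python3 - <<'E'
from h import *
s,p,d=wrist("c9"); print(s["ee_pos"],s["force"],s["torque"])
cv2.imwrite("pics/c9z.png",cv2.resize(p[60:310,140:370][:,:,::-1],None,fx=2.4,fy=2.4,interpolation=cv2.INTER_CUBIC))
E
```

```text
[ 539.34670742 -105.46399471   26.10210711] [-2.27462941 -0.08688032 -0.35497717] [0.06529113 0.46591062 0.06619227]
```

View pics/c9z.png

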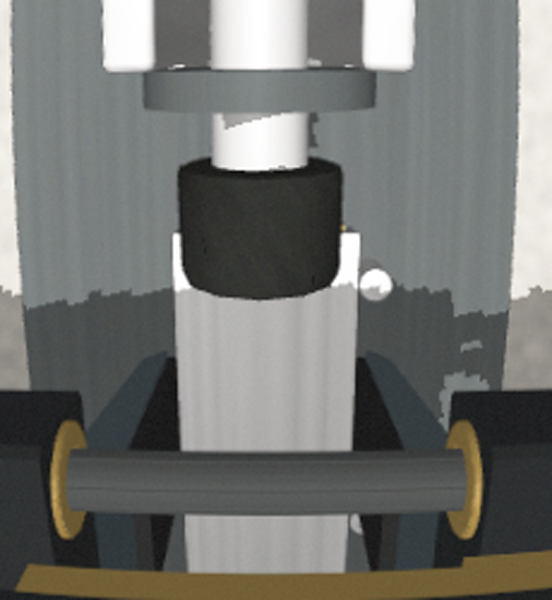

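Call:
arm_command(slide=[[0, 0, -0.1], [0, 0, -0.2], [0, 0, -0.3], [0, 0, -0.4], [0, 0, -0.45], [0, 0, -0.45]], turn=[[0, 0, 0], [0, 0, 0], [0, 0, 0], [0, 0, 0], [0, 0, 0], [0, 0, 0]], grip=[180, 180, 180, 180, 180, 180])

```text
time_s: 19.87
ee_pos: [540.5, -101.1, 25.9]
ee_rot: [-85.9, 89.9, 170.1]
force: [-4.5, -0.7, -2.1]
gripper_width: 43.6
```

Call:
arm_command(slide=[[0, 0, -0.05], [0, 0, -0.1], [0, 0, -0.1]], turn=[[0, 0, 0], [0, 0, 0], [0, 0, 0]], grip=[180, 180, 180])

```text
time_s: 20.12
ee_pos: [540.7, -100.2, 26.0]
ee_rot: [-83.9, 89.9, 172.1]
force: [-4.2, -1.1, -2.5]
gripper_width: 43.2
```

Call:
arm_command(slide=[[0, 0, -0.05], [0, 0, -0.1], [0, 0, -0.1]], turn=[[0, 0, 0], [0, 0, 0], [0, 0, 0]], grip=[180, 180, 180])

```text
time_s: 20.37
ee_pos: [540.9, -99.5, 26.0]
ee_rot: [-66.4, 89.9, -170.5]
force: [-5.4, -2.3, -1.5]
gripper_width: 43.7
```

Call:
arm_command(slide=[[0, 0, -0.05], [0, 0, -0.1], [0, 0, -0.1]], turn=[[0, 0, 0], [0, 0, 0], [0, 0, 0]], grip=[180, 180, 180])

```text
time_s: 20.62
ee_pos: [540.9, -99.3, 26.0]
ee_rot: [-39.5, 89.8, -143.5]
force: [-5.8, -6.2, -2.0]
gripper_width: 43.2
```

Call:
arm_command(slide=[[0.04, 0, 0], [0.08, 0, 0], [0.1, 0, 0], [0.1, 0, 0]], turn=[[0, 0, 0], [0, 0, 0], [0, 0, 0], [0, 0, 0]], grip=[180, 180, 180, 180])

```text
time_s: 20.95
ee_pos: [541.0, -99.4, 25.7]
ee_rot: [-36.0, 89.9, -140.0]
force: [-7.3, -6.1, 3.2]
gripper_width: 43.4
```

Call:
arm_command(slide=[[0.02, 0, 0], [0.02, 0, 0], [0.02, 0, 0], [0.02, 0, 0], [0.02, 0, 0]], turn=[[0, 0, 0], [0, 0, 0], [0, 0, 0], [0, 0, 0], [0, 0, 0]], grip=[100, 100, 100, 100, 100])

```text
time_s: 21.37
ee_pos: [543.0, -98.2, 25.4]
ee_rot: [103.6, 89.9, -0.5]
force: [-0.4, -0.1, 0.2]
gripper_width: 55.5
```

```bash
python3 - <<'E'
from h import *
s,p,d=wrist("c10"); print(s["ee_pos"],s["force"],s["torque"],s["gripper_width"])
cv2.imwrite("pics/c10z.png",cv2.resize(p[60:310,140:370][:,:,::-1],None,fx=2.4,fy=2.4,interpolation=cv2.INTER_CUBIC))
E
```

```text
[542.95970146 -98.22720698  25.38890421] [-0.43072101 -0.08166849  0.21547503] [-0.1056599   0.10263573 -0.04019031] 55.4877380580069
```

View pics/c10z.png

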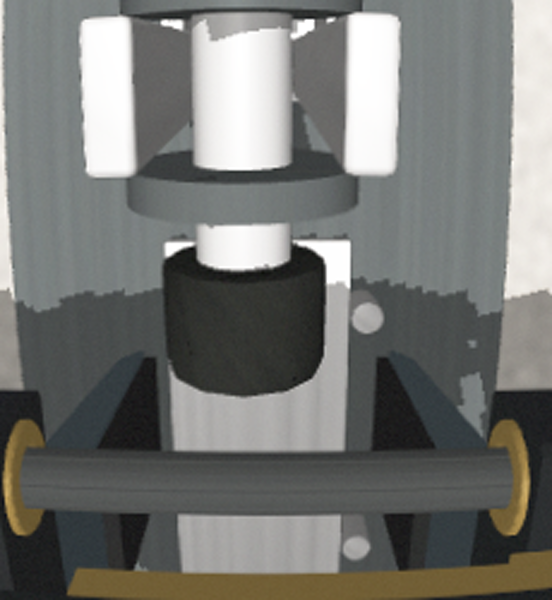

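Call:
arm_command(slide=[[-1, 0, 0], [-3, 0, 0], [-7, 0, 0], [-11, 0, 0], [-14, 0, 0], [-16, 0, 0.5], [-17, 0, 0.5], [-17, 0, 0.5], [-17, 0, 0.5], [-17, 0, 0.5]], turn=[[0, 0, 0], [0, 0, 0], [0, 0, 0], [0, 0, 0], [0, 0, 0], [0, 0, 0], [0, 0, 0], [0, 0, 0], [0, 0, 0], [0, 0, 0]], grip=[60, 60, 60, 60, 60, 60, 60, 60, 60, 60])

```text
time_s: 22.25
ee_pos: [539.7, -102.8, 193.3]
ee_rot: [-91.2, 89.8, 164.8]
force: [0.0, -0.5, -1.0]
gripper_width: 69.8
```

```bash
python3 - <<'E'
from h import *
s,p,d=wrist("c11"); print(s["ee_pos"],s["force"],s["gripper_width"]); M=toolR(s); print(M.round(4))
cv2.imwrite("pics/c11z.png",cv2.resize(p[100:235,200:310][:,:,::-1],None,fx=5,fy=4.4,interpolation=cv2.INTER_CUBIC))
E
```

```text
[ 539.71719343 -102.82664634  193.3364539 ] [ 0.00342663 -0.4528378  -0.99942521] 69.81335229368754
[[-3.200e-03  9.702e-01 -2.425e-01]
 [ 9.000e-04 -2.425e-01 -9.702e-01]
 [-1.000e+00 -3.400e-03 -1.000e-04]]
```

View pics/c11z.png

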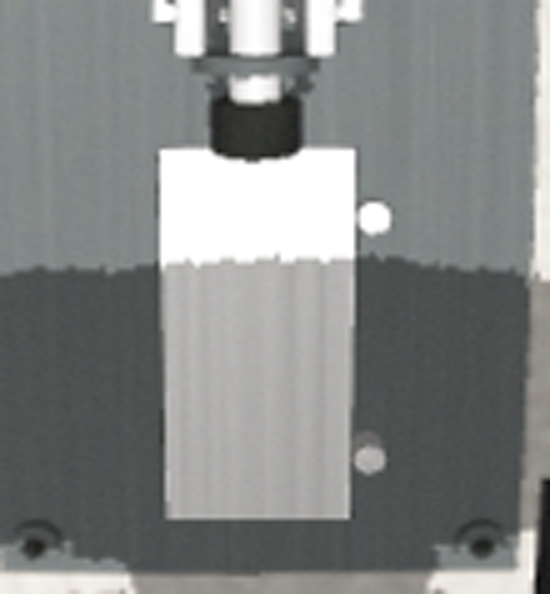

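```bash
python3 - <<'E'
from h import *
s=env.state();z=np.load("c11.npz");p=z["p"];M=toolR(s)
g=cv2.cvtColor(p,cv2.COLOR_RGB2GRAY)
big=cv2.resize(p[100:235,200:310][:,:,::-1],None,fx=1,fy=1)
f=lambda u,zz:((wpx2w(s,np.array(u)/[5,4.4]+[200,100],zz)-s["ee_pos"])@np.c_[M[:,1],-M[:,2]]).round(2)
c=f([(159,149),(355.5,149),(351,519),(166,519)],23);print("corners",c,c.mean(0))
pn=f([(374.5,218),(370,459)],26);print("pins",pn)
print("rel centre fx,fy (ideal 26,+-32):",pn-c.mean(0))
# column/row profiles
for col in (236,250,262): print(col,g[215:224,col])
for col in (240,262,266): print(col,g[129:138,col])
for row in (150,165): print(row,g[row,266:282])
E
```

```text
corners [[-21.04  52.07]
 [ 22.79  52.08]
 [ 23.18 -46.82]
 [-20.79 -46.87]] [1.035 2.615]
pins [[ 27.    34.75]
 [ 27.08 -28.94]]
rel centre fx,fy (ideal 26,+-32): [[ 25.965  32.135]
 [ 26.045 -31.555]]
236 [170 167 170  88  81  82  84  82  80]
250 [168 168 169  87  79  83  83  81  80]
262 [167 165 165  85  79  80  78  80  78]
240 [136 136 134 133 167 255 255 255 255]
262 [131 133 135 135 179 255 255 255 255]
266 [141 143 140 140 177 255 255 255 255]
150 [255 255 255 255 255 172 255 254 254 254 254 251 135 132 131 132]
165 [177 176 180 183 189  77  80  81  80  81  78  79  75  80  78  78]
```

The blank is seated: the pins measure 26.0 mm across and +32.1/−31.6 mm along from its centre, against an ideal of 26 and ±32. Next is the handle.

```bash
python3 - <<'E'
from h import *
env.grab_frame("top")
s=env.state(); M=toolR(s); print(s["ee_pos"])
t=np.array([576.3,42.6,195]); print(((t-s["ee_pos"])@M/10).round(2))
print([(np.round(q["point"],0).tolist(),round(q["p"],2)) for q in env.search_frame("top","handle_grip")[:2]])
E
```

```text
[ 539.81032003 -102.87404942  193.15767711]
[-1.8e-01  1.0e-02 -1.5e+01]
[([573.0, 32.0, 100.0], 0.51), ([724.0, 30.0, 5.0], 0.28)]
```

Call:
arm_command(slide=[[-0.2, 0, -3], [-0.2, 0, -6.5], [-0.2, 0, -10], [-0.2, 0, -12.5], [-0.2, 0, -14.3], [-0.2, 0, -15], [-0.2, 0, -15], [-0.2, 0, -15], [-0.2, 0, -15]], turn=[[0, 0, 0], [0, 0, 0], [0, 0, 0], [0, 0, 0], [0, 0, 0], [0, 0, 0], [0, 0, 0], [0, 0, 0], [0, 0, 0]], grip=[80, 80, 80, 80, 80, 80, 80, 80, 80])

```text
time_s: 23.15
ee_pos: [576.7, 41.2, 196.7]
ee_rot: [-44.8, 89.9, -148.9]
force: [0.4, -0.4, 0.1]
gripper_width: 62.7
```

```bash
python3 - <<'E'
from h import *
s,p,d=wrist("c12"); print(s["ee_pos"],s["force"],s["gripper_width"])
hsv=cv2.cvtColor(p,cv2.COLOR_RGB2HSV)
red=((hsv[...,0]<8)|(hsv[...,0]>172))&(hsv[...,1]>150)&(hsv[...,2]>60)
c,st=comp(red,(180,100,330,310)); print(st)
M=toolR(s); 
print(w2wpx(s,np.array([576.3,42.6,128]))*1.5)
E
```

```text
[576.745911    41.22764328 196.71152376] [ 0.42785064 -0.38745424  0.11356203] 62.673832504185526
[236 185  26  21 480]
[[374.564866   306.49169821]]
```

View pics/c12.png

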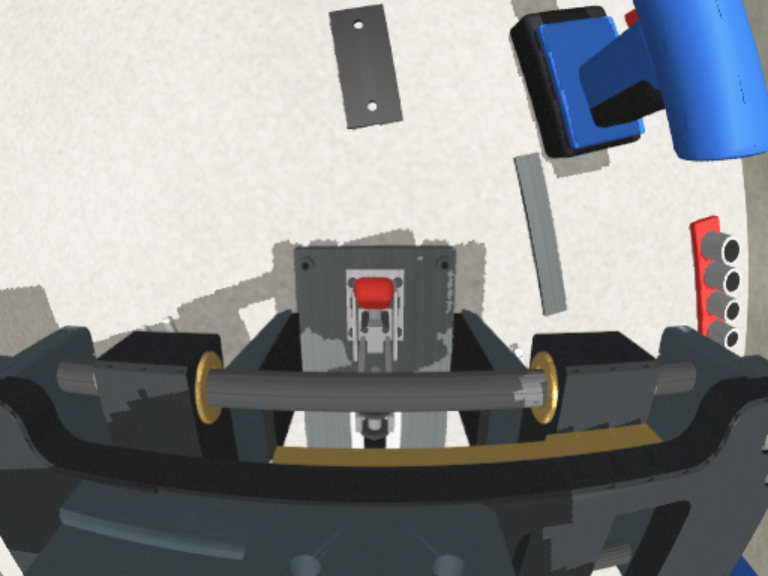

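Call:
arm_command(slide=[[2.5, 0, 0], [4.5, 0, 0], [6, 0, 0], [7, 0, 0], [7.2, 0, 0], [7.2, 0, 0], [7.2, 0, 0], [7.2, 0, 0], [7.2, 0, 0], [7.2, 0, 0], [7.2, 0, 0], [7.2, 0, 0], [7.2, 0, 0]], turn=[[0, 0, 0], [0, 0, 0], [0, 0, 0], [0, 0, 0], [0, 0, 0], [0, 0, 0], [0, 0, 0], [0, 0, 0], [0, 0, 0], [0, 0, 0], [0, 0, 0], [0, 0, 0], [0, 0, 0]], grip=[80, 80, 80, 80, 80, 110, 140, 170, 200, 220, 230, 230, 230], newtons=25)

```text
time_s: 24.28
ee_pos: [575.8, 42.8, 125.4]
ee_rot: [-93.5, 89.8, 162.5]
force: [-5.1, 1.9, 4.6]
gripper_width: 19.6
```

Call:
arm_command(slide=[[0.2, -0.05, -0.65], [0.5, -0.05, -1.34], [0.83, -0.05, -1.97], [1.22, -0.05, -2.57], [1.65, -0.05, -3.13], [2.15, -0.05, -3.66], [2.7, -0.05, -4.13], [3.26, -0.05, -4.57], [3.26, -0.05, -4.57]], turn=[[0, 0, 0], [0, 0, 0], [0, 0, 0], [0, 0, 0], [0, 0, 0], [0, 0, 0], [0, 0, 0], [0, 0, 0], [0, 0, 0]], grip=[230, 230, 230, 230, 230, 230, 230, 230, 230])

```text
time_s: 25.03
ee_pos: [587.0, 87.7, 91.4]
ee_rot: [-85.1, 89.9, 171.0]
force: [-4.1, 1.2, -0.6]
gripper_width: 19.6
```

Call:
arm_command(slide=[[0.6, 0, -0.38], [1.24, 0, -0.7], [1.9, 0, -0.96], [2.59, 0, -1.18], [3.3, 0, -1.32], [4.0, 0, -1.41], [4.0, 0, -1.41]], turn=[[0, 0, 0], [0, 0, 0], [0, 0, 0], [0, 0, 0], [0, 0, 0], [0, 0, 0], [0, 0, 0]], grip=[230, 230, 230, 230, 230, 230, 230])

```text
time_s: 25.62
ee_pos: [590.6, 102.2, 51.9]
ee_rot: [-140.5, 89.8, 115.4]
force: [-4.0, 5.7, 1.4]
gripper_width: 19.8
```

Call:
arm_command(slide=[[0.3, 0, 0], [0.6, 0, 0], [0.8, 0, 0], [1.0, 0, 0], [1.0, 0, 0]], turn=[[0, 0, 0], [0, 0, 0], [0, 0, 0], [0, 0, 0], [0, 0, 0]], grip=[230, 230, 230, 230, 230])

```text
time_s: 26.03
ee_pos: [590.7, 102.5, 42.7]
ee_rot: [-155.4, 89.8, 100.5]
force: [-3.6, 7.6, 3.1]
gripper_width: 19.7
```

```bash
python3 - <<'E'
from h import *
s,p,d=wrist("c13"); print(s["ee_pos"],s["force"],s["gripper_width"])
q,dd=env.grab_frame("side"); pix=w2px("side",[560,-10,40])[0].astype(int)
cv2.imwrite("pics/c13s.png",cv2.resize(q[pix[1]-50:pix[1]+50,pix[0]-65:pix[0]+65][:,:,::-1],None,fx=6,fy=6,interpolation=cv2.INTER_CUBIC))
E
```

```text
[590.67224366 102.52665697  42.67874531] [-3.63317137  7.57198479  3.08756849] 19.665872962901656
```

View pics/c13s.png

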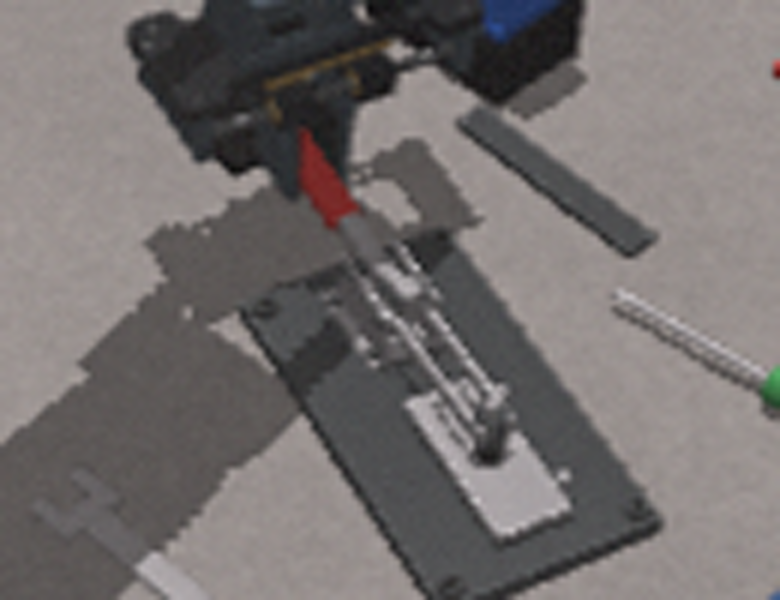

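Call:
arm_command(slide=[[0.1, 0, 0], [0.2, 0, 0], [0.3, 0, 0], [0.3, 0, 0]], turn=[[0, 0, 0], [0, 0, 0], [0, 0, 0], [0, 0, 0]], grip=[230, 230, 230, 230])

```text
time_s: 26.47
ee_pos: [590.6, 102.4, 39.7]
ee_rot: [-151.6, 89.8, 104.3]
force: [-4.4, 7.4, 3.7]
gripper_width: 19.7
```

Call:
arm_command(slide=[[0.1, 0, 0], [0.2, 0, 0], [0.3, 0, 0], [0.4, 0, 0], [0.4, 0, 0]], turn=[[0, 0, 0], [0, 0, 0], [0, 0, 0], [0, 0, 0], [0, 0, 0]], grip=[230, 230, 230, 230, 230])

```text
time_s: 26.88
ee_pos: [590.8, 102.4, 39.3]
ee_rot: [-176.2, 89.8, 79.7]
force: [-11.6, 4.5, 25.5]
gripper_width: 19.9
```

Call:
arm_command(slide=[[-0.2, -0.05, 0], [-0.3, -0.05, 0], [-0.3, -0.05, 0], [-0.3, -0.05, 0], [-0.3, -0.05, 0], [-0.3, -0.05, 0], [-1.5, -0.05, 0], [-4, -0.05, 0], [-8, -0.05, 0], [-12, -0.05, 0], [-15, -0.05, 0], [-16, -0.05, 0], [-16, -0.05, 0]], turn=[[0, 0, 0], [0, 0, 0], [0, 0, 0], [0, 0, 0], [0, 0, 0], [0, 0, 0], [0, 0, 0], [0, 0, 0], [0, 0, 0], [0, 0, 0], [0, 0, 0], [0, 0, 0], [0, 0, 0]], grip=[230, 200, 150, 100, 80, 80, 80, 80, 80, 80, 80, 80, 80])

```text
time_s: 27.97
ee_pos: [592.6, 100.6, 198.6]
ee_rot: [112.1, 89.6, 8.1]
force: [-0.5, 0.2, -0.0]
gripper_width: 62.8
```

```bash
python3 - <<'E'
from h import *
s,p,d=wrist("c14"); print(s["ee_pos"],s["force"],s["gripper_width"],s["time_s"])
q,dd=env.grab_frame("side"); pix=w2px("side",[560,-10,40])[0].astype(int)
cv2.imwrite("pics/c14s.png",cv2.resize(q[pix[1]-50:pix[1]+50,pix[0]-65:pix[0]+65][:,:,::-1],None,fx=6,fy=6,interpolation=cv2.INTER_CUBIC))
q,dd=env.grab_frame("side"); hsv=cv2.cvtColor(q,cv2.COLOR_RGB2HSV)
red=((hsv[...,0]<8)|(hsv[...,0]>172))&(hsv[...,1]>130)&(hsv[...,2]>60)
m=np.zeros_like(red); m[pix[1]-60:pix[1]+50,pix[0]-65:pix[0]+40]=1
v,u=np.where(red&m); ok=dd[v,u]>0
W=px2w("side",np.c_[u,v][ok],d=dd[v,u][ok]); fy=(W[:,:2]-[554,-46.6])@[.2425,.970]
print(len(W),fy.min(),fy.max(),np.polyfit(fy,W[:,2],1),np.median(W[:,2]))
E
```

```text
[592.59794313 100.58961838 198.63999731] [-0.54561449  0.15727109 -0.02195805] 62.79695994804258 27.9667
82 98.45768825758354 169.73629117347153 [-1.90233811e-02  5.19520496e+01] 49.26035434071207
```

View pics/c14.png

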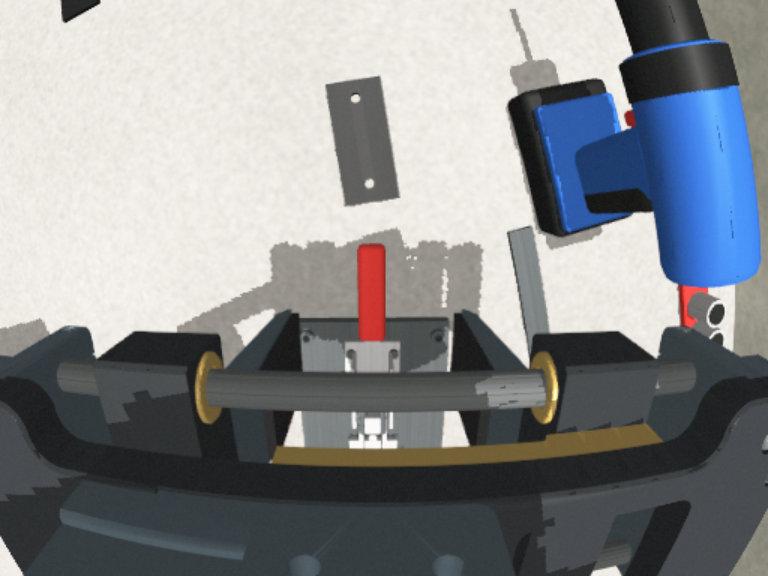

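View pics/c14s.png

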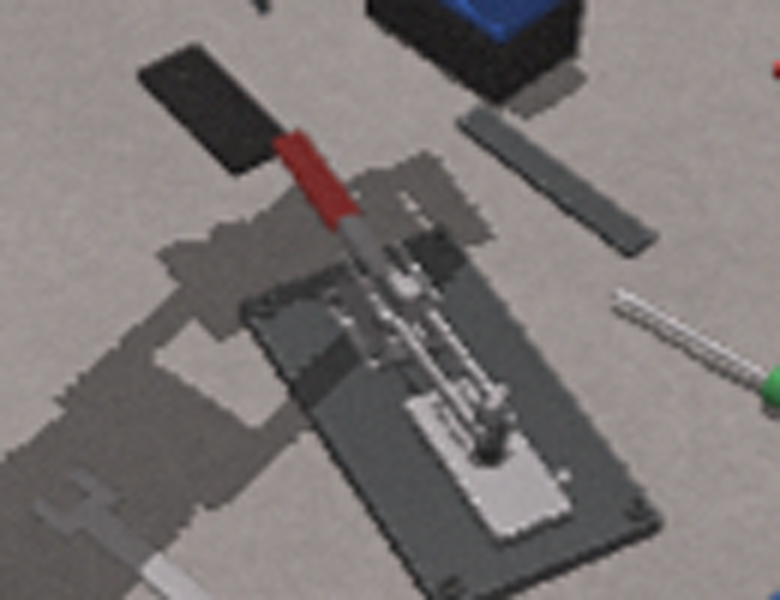

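Call:
arm_command(slide=[[0, 0, 3], [0, 0, 7], [0, 0, 11], [0, 0, 15], [0, 0, 18], [0, 0, 20], [0, 0, 21], [0, 0, 21], [0, 0, 21], [0, 0, 21], [0, 0, 21]], turn=[[0, 0, 0], [0, 0, 0], [0, 0, 0], [0, 0, 0], [0, 0, 0], [0, 0, 0], [0, 0, 0], [0, 0, 0], [0, 0, 0], [0, 0, 0], [0, 0, 0]], grip=[80, 80, 80, 80, 80, 80, 80, 80, 80, 80, 80])

```text
time_s: 29.03
ee_pos: [540.0, -101.8, 195.0]
ee_rot: [-125.0, 90.0, 131.0]
force: [-0.4, 0.4, -0.2]
gripper_width: 62.3
```

```bash
python3 - <<'E'
from h import *
env.grab_frame("top")
s,p,d=wrist("c15"); print(s["ee_pos"],s["force"],s["time_s"])
cv2.imwrite("pics/c15z.png",cv2.resize(p[100:235,200:310][:,:,::-1],None,fx=5,fy=4.4,interpolation=cv2.INTER_CUBIC))
E
```

```text
[ 540.00017291 -101.89688506  195.19074585] [ 0.31646856 -0.17009253  0.11147522] 29.0833
```

View pics/c15z.png

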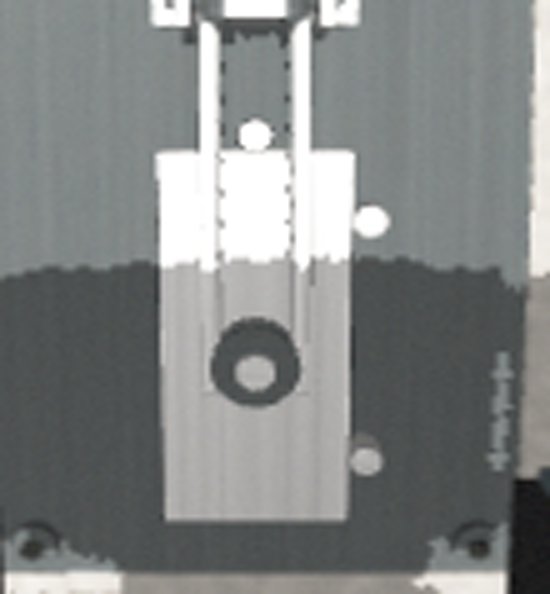

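The blank touches the end pin at (255,137) and both side pins at (371,221) and (367,460). The clamp tip is on its middle at (255,365).

```bash
python3 - <<'E'
from h import *
s=env.state();M=toolR(s)
f=lambda u,zz:((wpx2w(s,np.array(u)/[5,4.4]+[200,100],zz)-s["ee_pos"])@np.c_[M[:,1],-M[:,2]]).round(2)
c=f([(156,152),(355,152),(347,521),(166,521)],23)
print("pins rel blank (ideal 26,+-32; 0,54)",f([(371.5,221),(367,461),(255,137)],26)-c.mean(0))
p,_=env.grab_frame("top"); cv2.imwrite("pics/c16.png",cv2.resize(p[:,:,::-1],None,fx=1.5,fy=1.5))
E
```

```text
pins rel blank (ideal 26,+-32; 0,54) [[ 25.91  32.22]
 [ 25.96 -31.67]
 [ -0.23  53.59]]
```

View pics/c16.png

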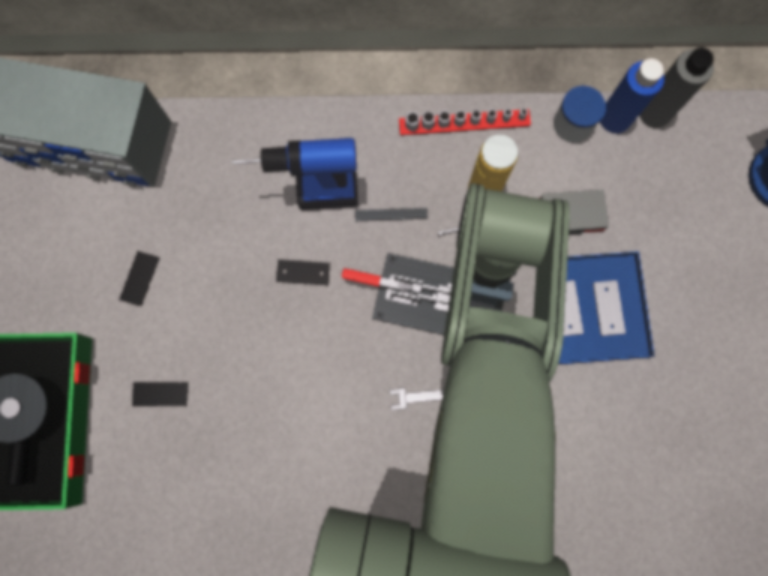

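Everything is in place, with the drilled plate at (609,307) in the tray and the handle down at (360,277).

```bash
python3 -c "
from workcell import env
print(env.job_done())"
```

```text
the job is handed in; nothing more can be done
None
```

The changeover is done and handed in at about 29 s of the 70 s allowed. The drilled plate lies flat in the blue tray, the blank is on the rest pads against all three pins, and the clamp is locked on it. The hand-in gave no verdict.

**Last checks**
- **Blank:** seen from the wrist camera with the clamp shut, the pins measure 25.9 and 26.0 mm across from its centre (ideal 26). Along its length they measure +32.2, −31.7 and 53.6 mm (ideal +32, −32 and 54). That puts it within about 0.4 mm of home.
- **Handle:** it is level to about 0.02 rad, and it ran onto its stop at about 25 N.
- **Clamp tip:** it stands on the middle of the blank. I did not measure the force it presses with.
- **Drilled plate:** it is roughly 30 mm clear of the earlier plate, going by the measured positions. In the last top picture the other visible items look unmoved. The arm partly hid the screwdriver, bit case, wrench and tray, and the pink look-alike entirely.

**What went wrong:** the first sideways push jammed on the rest pads at about 15 N sideways and 20 N downward, with no movement. I lifted the blank slightly, pressed it against the side pins and then the end pin, and set it down.

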